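Clear tested cells into the divided tray with a scoop

TASK

Clear away the two tested green battery cells: lift the one on the V-cradle of the tester and lay it in the hand scoop, across it like the one already there, then take the scoop by its handle and tip both cells together into the compartment of the divided tray that has the green floor. On the way no green cell may land in another compartment or on the bench or be dropped from higher than a hand's breadth, and they must not be put into the tray with the fingers. Then set the empty scoop back upright on its red mat and leave everything else where it is.

Things in the scene. Friction and masses are not known exactly. Their poses are not given: they have to be found in the camera images.
- tray: Fixed grey open tray, 211 x 211 mm, 55 mm high, on the bench. Two crossing dividers as high as the rim make 2 x 2 square compartments, each 98 x 98 mm inside and centred 51.5 mm off the tray's centre along its x and y. Walls and dividers 5 mm thick, floor 5 mm thick. Origin: centre of the underside; x and y along the walls, z up.
- pad_green: Green floor plate, 94 x 94 x 3 mm, fixed in the tray compartment where the green cells belong (any of the four). Origin: centre of its underside, 5 mm above the bench, which is the centre of the compartment; axes as the tray's, z up. The tray's rim is 50 mm above this origin.
- pad_red: Red floor plate, 94 x 94 x 3 mm, of another compartment. Origin: centre of the underside.
- pad_blue: Blue floor plate, 94 x 94 x 3 mm, of another compartment. Origin: centre of the underside.
- pad_white: White floor plate, 94 x 94 x 3 mm, of another (empty) compartment. Origin: centre of the underside.
- cell_green_a: Loose green cylindrical battery cell, 26 mm in diameter, 65 mm long, about 90 g; at the start it lies across the scoop, against the back plate. Origin: its middle; its own y is the cylinder axis.
- cell_green_b: The same kind of green cell, 26 x 65 mm, about 90 g; at the start it lies level on the V-cradle, its axis 45 mm above the bench. Origin: its middle; its own y is the cylinder axis.
- cradle: Fixed black tester base, 70 x 104 x 12 mm, with two white V-supports, 10 mm thick, centred at y = -23 and +23 mm (36 mm clear between them for the fingers; 45 mm high, 50 mm wide) and 50 mm high brass posts beyond the cell's ends at y = +-42 mm. The cell lies along y and lifts straight up. Origin: centre of the underside, z up.
- scoop: Loose aluminium hand scoop, about 220 g, 110 mm long (x), 82 mm wide (y), open at its lip (-x), with an upright back plate and black handle at +x. Floor 76 mm wide, sloping 10 degrees down from lip to plate: cells laid along y roll back to the plate (inner face x = +46 mm), and out once the lip is tipped down over 10 degrees. Foot from x = -22 to +54 mm. Origin: centre of underside; z up.
- scoop_lip (a point): Middle of the lip's upper edge, at (-55, 0, 25.8) mm in the scoop's frame; scoop axes. From here the straight floor falls to 8 mm above the scoop's origin at the back plate (x = +46 mm); the side walls follow the floor and rise 22 mm above it.
- scoop_handle (a point): Point on the handle to grip, at (50, 0, 75) mm in the scoop's frame. The handle is an upright flat plate, 8 mm thick along the scoop's x, 46 mm wide along y, from 45 to 95 mm above the scoop's origin: pinch it from above with the fingers closing along the scoop's x.
- mat: Red mat fixed on the bench, 150 x 130 x 3 mm, parking place of the scoop. Origin: centre of the underside; the top is 3 mm higher.
- cell_red: Loose red cell, 26 x 65 mm, lying in the compartment with the red floor: leave it. Origin: its middle.
- cell_blue: Loose blue cell, 26 x 65 mm, lying in the compartment with the blue floor: leave it. Origin: its middle.
- meter: Loose grey hand meter, 75 x 150 x 42 mm, beyond the tray: leave it. Origin: centre of the underside.
- screwdriver: Loose screwdriver, 190 mm long, to the robot's right: leave it. Lies along its own x.
- inductor: Loose yellow and steel inductor block, 70 x 98 x 68 mm, beyond the cradle: leave it. Origin: centre of the underside.
- heatsink: Loose finned aluminium heat sink, 80 x 120 x 40 mm, to the robot's right: leave it. Origin: centre of the underside.

How it is judged:
By the outcome, as a careful person would: the job done as asked, in the order asked, and still so for the second after the job is handed in, with the robot touching nothing.
It also fails if it takes over 64 s, if anything falls off the work surface, if the arm or the gripper's body presses on something with over 40 N, if the wrist force passes 120 N, or if a joint passes its speed limit or range.

ROBOT

A 6-joint arm with a two-finger parallel gripper is mounted at the origin on the work surface. World frame = base frame: x ahead of the robot, y to its left, z up, the work surface at z = 0. Lengths are in m, angles in degrees, forces in N, time in s.
With the tool pointing down it reaches from about 0.375 to 0.75 m from the base axis. Payload 9 kg.
Tool frame: the origin (TCP) lies midway between the tips of the shut fingers; the grasp point (between the pads) lies ctrl.hold_point_z behind it (ctrl.hold_point_z is the distance from the TCP to the grasp point, in m); z points along the fingers, x is the direction in which the jaws open and shut, and the axes are right-handed (so a half turn about z gives the same grasp; the last joint's range is limited). The gripper opens to 85 mm and grips with 20 to 120 N. Pads are 22 mm wide; open, the fingers measure 114 mm over their backs; the gripper's body (76 mm by 85 mm) begins 54 mm behind the grasp point. The pads swing forward as they close: fully open they stand 13 mm farther back than shut.
Start: joints at [-83.463, 5.964, 5.575, 89.605, 0, 77.527], TCP at [0.195, -0.567, 0.201] pointing down, gripper open.
Joint ranges: [-171.21, 171.21], [-48.23, 106.86], [-62.78, 66.21], [-105.2, 120.99], [-86.42, 89.51], [-180, 180]. Speed limits (degrees/s): [127.2, 127.2, 147.25, 180, 180, 180].

INTERFACE

Orientations are given as [roll, pitch, yaw] about the fixed x, y, z axes, in that order (R = Rz(yaw) Ry(pitch) Rx(roll)).
In Python, from bench import ctrl, vision gives the robot as it stands.
- The arm moves only by the tool jog_arm, never from a script. Its argument "series" is a list of rows, each an object of numbers: "jaw": the finger opening in cm, from 0 to 8.54; "tx", "ty", "tz": the shift along the world's x, y, z in cm; "rx", "ry", "rz": the turn, a rotation vector about the world's x, y, z in degrees. A call has 1 to 12 rows; each row is the pose to reach, as a shift and turn from the pose commanded when the call began; what a row does not reach only later rows make up. A row lasts 1/8 s, in which the tool goes at most 62.5 mm and 10.7 degrees, less where a joint would pass 70% of its speed; a pose out of reach is approached as far as the arm can. A call with a gripper value outside its range is refused whole. The fingers move at their own pace and stop on an object; the grip force is fixed at half the most. Time passes only in rows, so rows that repeat a pose let the fingers close. It gives the time, the measured TCP pose, the force and the opening at its end, in the units of the state.
- ctrl.read_state(): the state, without advancing time (a new reading comes with each control period).
- vision.read_camera(name): name is "scene" or "top" or "wrist"; returns (picture, depth): 480x640x3 uint8, blue, green, red; 480x640 float32, m along the optical axis (not along the pixel's ray), 0 where there is no reading.
- vision.calibration(name): a dict with "fov_y" (degrees; the focal length in pixels is half the picture's height over the tangent of half this angle, whatever the lens; pixels are square), "cx", "cy" (the principal point, pixels), "k1" (the pictures are not rectified: a ray, as slopes to the right and down, at radius r is drawn at 1 + k1 r^2 times it, then the intrinsics apply), "camera_from_world" (4x4, takes a point from world to camera coordinates); the wrist camera has in their place "T_tool_cam" (4x4, takes a point from camera to tool coordinates, whose origin is the TCP and whose axes are the tool frame's). Camera axes: x right, y down, z forward; pixel columns grow to the right and rows downward; lengths in m; the calibration is good to about 2 mm. A picture is of the moment at which its call begins: read the wrist's pose just before it. calibration takes no time and is no camera call.
- ctrl.finish_job(): hands the job in, once; it reports no verdict.
The state is a dict: "time_s": time; "qpos": joint angles; "joint_vel": joint speeds; "effort": joint torques, N m; "ee_pos": TCP position; "ee_rot": TCP orientation; "ft_force": force on the tool from outside, world axes, zero at the start; "ft_torque": the same for the moment, N m; "width": finger opening in m.
Only numpy, scipy, OpenCV 4.12 (cv2) and the standard library are available. Lean on these libraries where they do the work, as an engineer would, in place of code of your own. Each camera call takes 0.05 s, during which the arm holds its last target.

## Working session

There is one attempt and no reset: what is moved stays moved. The work goes in short steps, Python scripts to look and compute and a tool call to move; the robot and the scene stay as the last step left them, time stands still between calls to the robot, and variables do not carry over. Pictures are saved under pics/ and viewed, and the job is handed in when it is done.

Besides the shell and the picture viewer there is one more tool, called after ">>>" as name(argument=value, ...), one argument or row to a line, values as JSON. jog_arm: Moves the arm, as the interface text tells. Its arguments: {"type":"object","properties":{"series":{"type":"array","items":{"type":"object","properties":{"jaw":{"type":"number"},"tx":{"type":"number"},"ty":{"type":"number"},"tz":{"type":"number"},"rx":{"type":"number"},"ry":{"type":"number"},"rz":{"type":"number"}}}}},"required":["series"]}

```bash
mkdir -p pics && ls
python3 - <<'E'
from bench import ctrl, vision
import cv2
print(ctrl.read_state(), ctrl.hold_point_z)
for n in ("scene","top"):
    p,d=vision.read_camera(n)
    cv2.imwrite(f"pics/{n}0.png",p)
    import numpy as np
    np.save(f"pics/{n}0_d.npy",d)
for n in ("scene","top","wrist"): print(n,vision.calibration(n))
E
```

```text
pics
{'time_s': 0.0, 'qpos': array([-8.34616320e+01,  5.99680239e+00,  5.52709208e+00,  8.96059136e+01,
        6.20367106e-05,  7.75262651e+01]), 'joint_vel': array([-0.08556214, -0.08391158, -0.12712529, -0.08347496, -0.07595782,
        0.04724929]), 'effort': array([-2.45990173e-03, -5.56929982e+01,  5.03647900e+01,  1.71261316e-02,
       -2.54246124e-04,  7.86843657e-06]), 'ee_pos': array([ 0.19542161, -0.56688354,  0.20064124]), 'ee_rot': array([-1.79983605e+02,  7.38253993e-02, -7.09878866e+01]), 'ft_force': array([-0.63750901,  0.35136044, -0.66424653]), 'ft_torque': array([-0.00502526, -0.0116595 ,  0.0272311 ]), 'width': 0.08541932214477423} 0.0187
scene {'fov_y': 57.037218638743624, 'cx': 317.5633715475033, 'cy': 235.1572298247129, 'k1': 0.03184374753207387, 'camera_from_world': array([[-0.03815244,  0.99909918, -0.01858033,  0.1036125 ],
       [ 0.77425989,  0.0178017 , -0.63261736, -0.37753179],
       [-0.63171673, -0.03852189, -0.77424159,  1.34842411],
       [ 0.        ,  0.        ,  0.        ,  1.        ]])}
top {'fov_y': 57.71094919698692, 'cx': 316.452545346
[... 191 characters left out ...]
 -1.26193663e-03, -1.85014860e-01,
         5.92394412e-01],
       [ 1.85013497e-01,  1.12393513e-03, -9.82735337e-01,
         7.78066731e-01],
       [ 0.00000000e+00,  0.00000000e+00,  0.00000000e+00,
         1.00000000e+00]])}
wrist {'fov_y': 61.91234617335741, 'cx': 316.59653536715655, 'cy': 247.05921724681562, 'k1': 0.003698686646752, 'T_tool_cam': array([[ 9.99999476e-01, -5.55880925e-04,  8.59348181e-04,
         6.51769906e-06],
       [ 2.72559691e-04,  9.53965743e-01,  2.99915467e-01,
        -7.67992040e-02],
       [-9.86506013e-04, -2.99915076e-01,  9.53965395e-01,
        -1.73527506e-01],
       [ 0.00000000e+00,  0.00000000e+00,  0.00000000e+00,
         1.00000000e+00]])}
```

View pics/scene0.png

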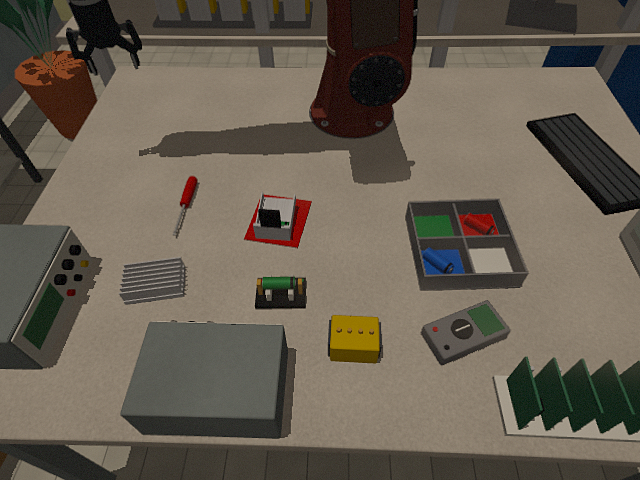

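View pics/top0.png

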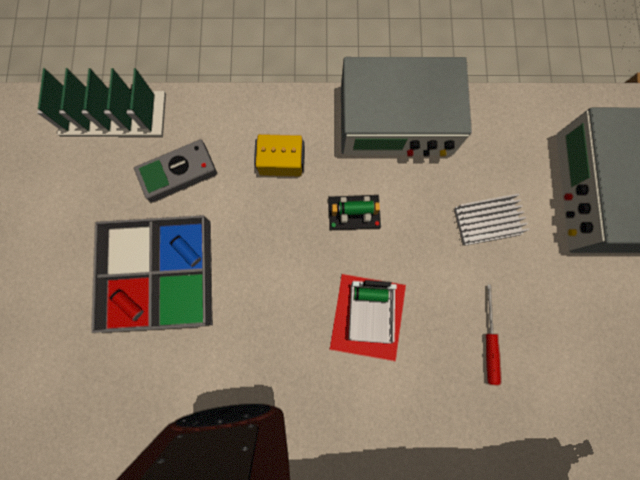

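```bash
cat > h.py <<'E'
import numpy as np, cv2
from bench import ctrl, vision
from scipy.spatial.transform import Rotation as Rot
def K(c):
    f=240/np.tan(np.radians(c["fov_y"]/2)); return f
def cam_pose(n,state=None):
    c=vision.calibration(n)
    if n=="wrist":
        T=np.eye(4); T[:3,:3]=Rot.from_euler('xyz',state["ee_rot"],degrees=True).as_matrix(); T[:3,3]=state["ee_pos"]
        return c, T@c["T_tool_cam"]
    return c, np.linalg.inv(c["camera_from_world"])
def rays(n,uv,state=None):
    c,T=cam_pose(n,state); f=K(c); uv=np.atleast_2d(np.asarray(uv,float))
    d=(uv-[c["cx"],c["cy"]])/f; s=d.copy()
    for _ in range(20): s=d/(1+c["k1"]*(s**2).sum(1,keepdims=True))
    v=np.c_[s,np.ones(len(s))]@T[:3,:3].T
    return T[:3,3],v
def onplane(n,uv,z,state=None):
    o,v=rays(n,uv,state); t=(z-o[2])/v[:,2]; return o+v*t[:,None]
def proj(n,P,state=None):
    c,T=cam_pose(n,state); P=np.atleast_2d(P); q=(P-T[:3,3])@T[:3,:3]; s=q[:,:2]/q[:,2:]
    s=s*(1+c["k1"]*(s**2).sum(1,keepdims=True)); return s*K(c)+[c["cx"],c["cy"]]
def depthpts(n,d,mask,state=None):
    vv,uu=np.nonzero(mask&(d>0)); o,v=rays(n,np.c_[uu,vv],state); return o+v*d[vv,uu][:,None]
def cmask(p,col):
    h=cv2.cvtColor(p,cv2.COLOR_BGR2HSV)
    if col=="red": return ((h[...,0]<8)|(h[...,0]>172))&(h[...,1]>150)&(h[...,2]>60)
    if col=="green": return (h[...,0]>45)&(h[...,0]<80)&(h[...,1]>130)&(h[...,2]>40)
    if col=="blue": return (h[...,0]>100)&(h[...,0]<130)&(h[...,1]>130)
def blobs(m,amin=30):
    n,l,s,c=cv2.connectedComponentsWithStats(m.astype(np.uint8),connectivity=4)
    return [(s[i],c[i],l==i) for i in range(1,n) if s[i][4]>=amin]
E
python3 - <<'E'
from h import *
p=cv2.imread("pics/top0.png"); d=np.load("pics/top0_d.npy")
for col in("green","red","blue"):
    for s,c,m in blobs(cmask(p,col)):
        P=depthpts("top",d,m); r=cv2.minAreaRect(np.argwhere(m)[:,::-1].astype(np.float32))
        print(col,s,c.round(1),"med",np.median(P,0).round(4),"zmax",P[:,2].max().round(4),"rect",np.round(r[0],1),np.round(r[1],1),round(r[2],1))
cv2.imwrite("pics/zs.png",cv2.resize(p[260:370,310:430],(720,660))[:600])
a=cv2.resize(p[180:370,320:420],(420,798),interpolation=cv2.INTER_CUBIC)
cv2.imwrite("pics/z1.png",np.rot90(a)); 
q=cv2.imread("pics/scene0.png"); cv2.imwrite("pics/z2.png",cv2.resize(q[180:320,235:335],None,fx=4.2,fy=4.2,interpolation=cv2.INTER_CUBIC))
E
```

```text
green [147 162  18  15  83] [155.6 167.6] med [0.7379 0.2462 0.0363] zmax 0.0394 rect [157.  167.6] [18.6 11.1] 21.8
green [146 181  12  10  47] [151.6 185.9] med [0.698  0.2518 0.0365] zmax 0.0409 rect [152.2 185.1] [ 8.5 11.1] 71.6
green [344 201  30  14 355] [358.1 207.1] med [ 0.6493 -0.159   0.0558] zmax 0.0608 rect [358.5 207.5] [13. 29.] 90.0
green [ 160  275   43   50 1989] [180.5 299.2] med [0.4749 0.1895 0.0082] zmax 0.0136 rect [180.5 299.4] [48.5 42.3] 88.5
green [358 288  30  14 352] [372.9 294.2] med [ 0.4836 -0.1866  0.0376] zmax 0.0422 rect [372.7 294.3] [29.1 12.2] 3.6
red [407 150   6   6  33] [409.6 152.4] med [ 0.7695 -0.2678  0.035 ] zmax 0.0393 rect [409.5 152.5] [5. 5.] 90.0
red [565 194   8   6  38] [568.7 196.3] med [ 0.6769 -0.5794  0.0388] zmax 0.0431 rect [568.5 196.5] [5. 7.] 90.0
red [ 330  274   76   87 2217] [361.9 324.1] med [ 0.4158 -0.1463  0.003 ] zmax 0.0987 rect [368.1 317. ] [66.6 76.9] 9.2
red [ 107  277   42   51 1927] [127.4 302.2] med [0.4683 0.2898 0.0088] zmax 0.0484 rect [127.5 302. ] [50. 41.] 90.0
red [486 334  15  51 658] [492.7 359.3] med [ 0.362  -0.4116  0.0233] zmax 0.0303 rect [492.6 359. ] [50.6 13.3] 87.0
blue [ 160  224   42   47 1818] [180.2 246.4] med [0.5786 0.1928 0.0087] zmax 0.0373 rect [180.5 247. ] [46. 41.] 90.0
```

View pics/z1.png

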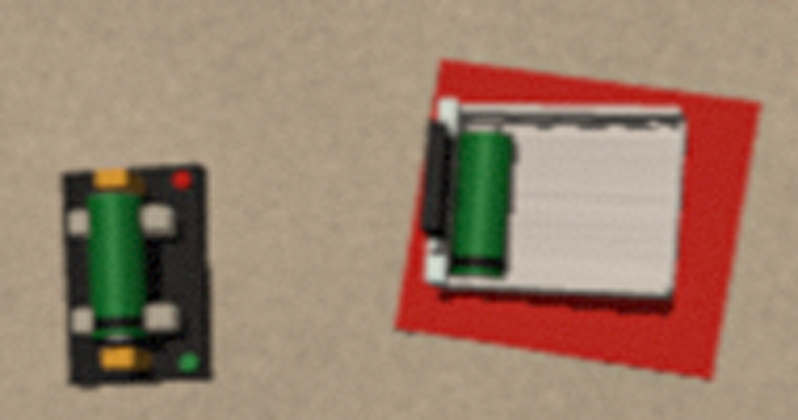

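View pics/z2.png

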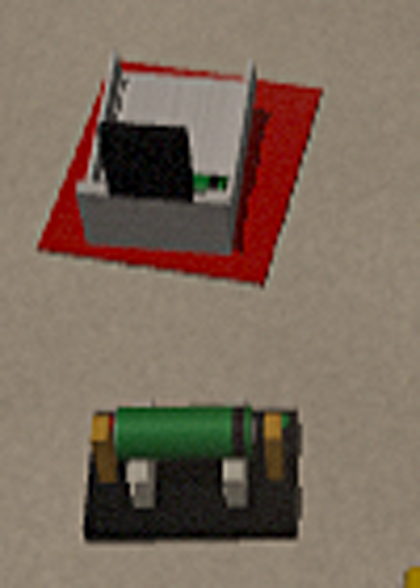

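Run:
```python
from h import *
for n in("top","scene"): print(n, cam_pose(n)[1][:3,3].round(3))
p=cv2.imread("pics/top0.png"); a=cv2.resize(p[205:345,80:225],None,fx=5,fy=5,interpolation=cv2.INTER_CUBIC)[:,:]
a=cv2.resize(p[208:340,84:220],None,fx=4.5,fy=4.5,interpolation=cv2.INTER_CUBIC)
cv2.imwrite("pics/z3.png",a)
q=cv2.imread("pics/scene0.png"); cv2.imwrite("pics/z4.png",cv2.resize(q[190:300,395:535],None,fx=5,fy=5,interpolation=cv2.INTER_CUBIC))
```

```text
top [ 0.438 -0.08   0.874]
scene [ 1.148 -0.045  0.807]
```

View pics/z3.png

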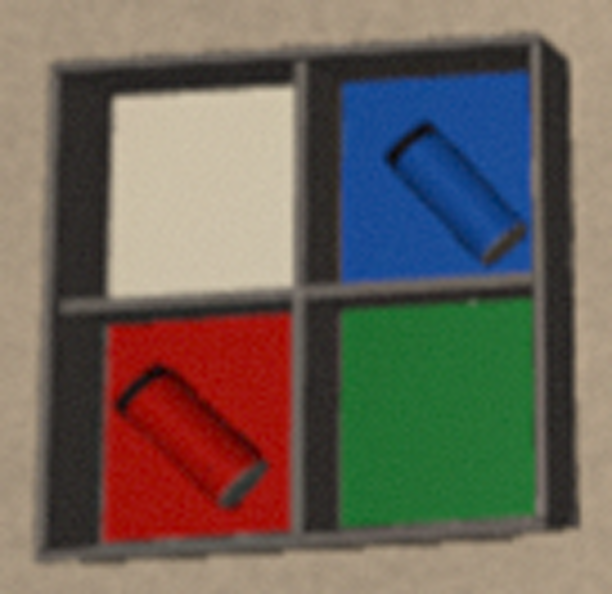

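View pics/z4.png

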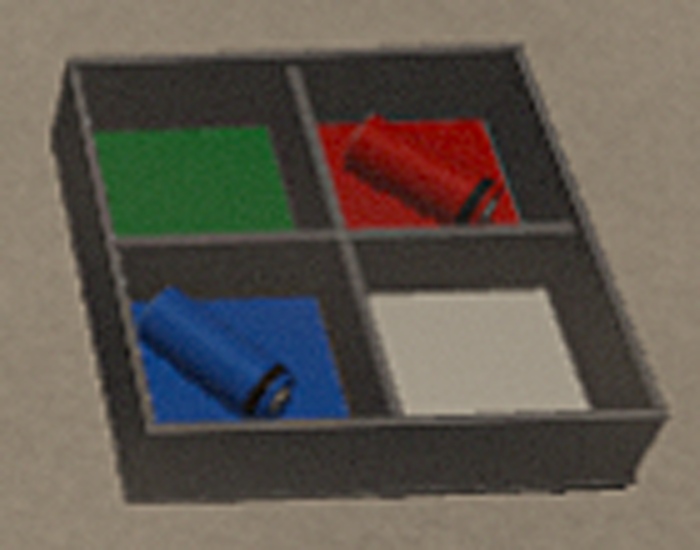

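Run:
```python
from h import *
def un(U,s,o): return (np.array(U,float)+.5)/s-.5+o
T=un([[50,65],[540,37],[545,530],[38,558],[300,297]],4.5,[84,208])
S=un([[148,432],[668,412],[522,45],[68,60],[343,233]],5,[395,190])
P=onplane("top",T,.055); print("top TL TR BR BL X\n",P.round(4)); 
Q=onplane("scene",S[[1,0,3,2,4]],.055); print("scene same order\n",Q.round(4))
for A in(P,Q):
    e=[A[1]-A[0],A[2]-A[3]]; print([ (np.linalg.norm(x).round(4),np.degrees(np.arctan2(-x[0],-x[1]) ).round(2)) for x in e], [ (np.linalg.norm(x).round(4)) for x in (A[0]-A[3],A[1]-A[2])], A[:4].mean(0).round(4))
```

```text
top TL TR BR BL X
 [[0.6197 0.3491 0.055 ]
 [0.6322 0.1393 0.055 ]
 [0.4249 0.1271 0.055 ]
 [0.4131 0.3343 0.055 ]
 [0.5203 0.2345 0.055 ]]
scene same order
 [[0.6208 0.3476 0.055 ]
 [0.6364 0.1383 0.055 ]
 [0.4287 0.125  0.055 ]
 [0.4153 0.3346 0.055 ]
 [0.5301 0.2339 0.055 ]]
[(np.float64(0.2101), np.float64(-3.42)), (np.float64(0.2076), np.float64(-3.24))] [np.float64(0.2071), np.float64(0.2078)] [0.5225 0.2374 0.055 ]
[(np.float64(0.2099), np.float64(-4.26)), (np.float64(0.2101), np.float64(-3.67))] [np.float64(0.206), np.float64(0.2081)] [0.5253 0.2364 0.055 ]
```

>>> jog_arm(
  series=[
    {"tx": 18,"ty": 20,"tz": 5,"rz": 35},
    {"tx": 35.5,"ty": 39.7,"tz": 5,"rz": 71},
    {"tx": 35.5,"ty": 39.7,"tz": 5,"rz": 71},
    {"tx": 35.5,"ty": 39.7,"tz": 5,"rz": 71},
    {"tx": 35.5,"ty": 39.7,"tz": 5,"rz": 71},
    {"tx": 35.5,"ty": 39.7,"tz": 5,"rz": 71},
    {"tx": 35.5,"ty": 39.7,"tz": 5,"rz": 71},
    {"tx": 35.5,"ty": 39.7,"tz": 5,"rz": 71},
    {"tx": 35.5,"ty": 39.7,"tz": 5,"rz": 71},
    {"tx": 35.5,"ty": 39.7,"tz": 5,"rz": 71},
    {"tx": 35.5,"ty": 39.7,"tz": 5,"rz": 71},
    {"tx": 35.5,"ty": 39.7,"tz": 5,"rz": 71},
  ],
)

```text
invalid input at $.series[0]: expected keys jaw, tx, ty, tz, rx, ry, rz
```

>>> jog_arm(
  series=[
    {"jaw": 8.5,"tx": 18,"ty": 20,"tz": 5,"rx": 0,"ry": 0,"rz": 35},
    {"jaw": 8.5,"tx": 35.5,"ty": 39.7,"tz": 5,"rx": 0,"ry": 0,"rz": 71},
    {"jaw": 8.5,"tx": 35.5,"ty": 39.7,"tz": 5,"rx": 0,"ry": 0,"rz": 71},
    {"jaw": 8.5,"tx": 35.5,"ty": 39.7,"tz": 5,"rx": 0,"ry": 0,"rz": 71},
    {"jaw": 8.5,"tx": 35.5,"ty": 39.7,"tz": 5,"rx": 0,"ry": 0,"rz": 71},
    {"jaw": 8.5,"tx": 35.5,"ty": 39.7,"tz": 5,"rx": 0,"ry": 0,"rz": 71},
    {"jaw": 8.5,"tx": 35.5,"ty": 39.7,"tz": 5,"rx": 0,"ry": 0,"rz": 71},
    {"jaw": 8.5,"tx": 35.5,"ty": 39.7,"tz": 5,"rx": 0,"ry": 0,"rz": 71},
    {"jaw": 8.5,"tx": 35.5,"ty": 39.7,"tz": 5,"rx": 0,"ry": 0,"rz": 71},
    {"jaw": 8.5,"tx": 35.5,"ty": 39.7,"tz": 5,"rx": 0,"ry": 0,"rz": 71},
    {"jaw": 8.5,"tx": 35.5,"ty": 39.7,"tz": 5,"rx": 0,"ry": 0,"rz": 71},
  ],
)

```text
time_s: 1.48
ee_pos: [0.5501, -0.1705, 0.251]
ee_rot: [-180.0, 0.0, 0.0]
ft_force: [-0.3, 0.1, -0.2]
width: 0.0851
```

Run:
```python
from h import *
import pickle
s=ctrl.read_state(); p,d=vision.read_camera("wrist")
print(s["qpos"].round(1),s["ee_pos"])
cv2.imwrite("pics/w1.png",p); np.save("pics/w1_d.npy",d); pickle.dump(s,open("pics/w1_s.pkl","wb"))
for col in("green","red"):
    for b,c,m in blobs(cmask(p,col),80):
        P=depthpts("wrist",d,m,s); r=cv2.minAreaRect(np.argwhere(m)[:,::-1].astype(np.float32))
        print(col,b,c.round(1),"med",np.median(P,0).round(4),"zmax",P[:,2].max().round(4),"rect",np.round(r[0],1),np.round(r[1],1),round(r[2],1))
```

```text
[-30.2   2.8   7.4  94.7  -0.   59.8] [ 0.55006133 -0.17052815  0.2509967 ]
green [427 165  14  61 553] [433.8 194.9] med [ 0.6583 -0.1588  0.058 ] zmax 0.0607 rect [433.6 194.9] [10.4 60.3] 3.7
green [411 166  16  60 762] [418.5 195.1] med [ 0.6448 -0.1594  0.0561] zmax 0.0605 rect [418.5 195.4] [14.  59.1] 1.2
green [241 192  11  55 490] [245.7 219.3] med [ 0.4803 -0.187   0.0395] zmax 0.0422 rect [246.1 219. ] [ 9.5 54.1] 1.5
green [253 192  10  21 124] [257.6 201. ] med [ 0.4926 -0.1679  0.0389] zmax 0.0915 rect [257.5 202.3] [ 7.8 20.4] 11.3
red [ 144  132  151  140 6911] [210.9 183.4] med [ 0.4355 -0.1405  0.004 ] zmax 0.1006 rect [213.  201.9] [148.3 118.9] 9.1
red [522 288  11  12 111] [526.9 293.5] med [ 0.7715 -0.2672  0.038 ] zmax 0.0407 rect [527.  293.5] [11. 10.] 90.0
red [184 389  20  20 265] [194.9 399.6] med [ 0.4055 -0.4117  0.0235] zmax 0.3188 rect [193.8 398.7] [17.6 19.9] 6.3
```

View pics/w1.png

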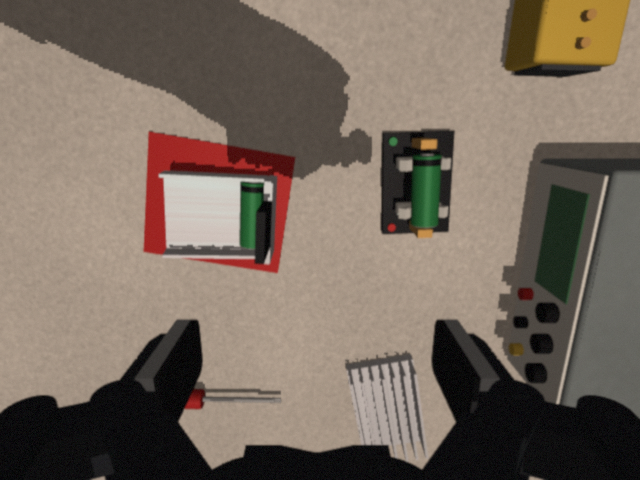

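Run:
```python
from h import *
import pickle
s=pickle.load(open("pics/w1_s.pkl","rb")); p=cv2.imread("pics/w1.png"); d=np.load("pics/w1_d.npy")
# cell b
m=np.zeros(d.shape,bool); m[150:245,395:450]=1
P=depthpts("wrist",d,m&cmask(p,"green"),s); P=P[(P[:,2]>.04)&(P[:,2]<.07)]
print("cellb n",len(P),"y range",np.percentile(P[:,1],[1,99]).round(4))
for lo in np.arange(-.19,-.125,.01):
    q=P[(P[:,1]>=lo)&(P[:,1]<lo+.01)]
    if len(q)>10: 
        # circle fit: r=13 known
        from scipy.optimize import least_squares
        r=least_squares(lambda v: np.hypot(q[:,0]-v[0],q[:,2]-v[1])-.013,[np.median(q[:,0]),.045],loss='soft_l1',f_scale=.001).x
        print("  y",round(lo+.005,3),"xc,zc",r.round(4),"xrange",np.percentile(q[:,0],[2,98]).round(4))
# cell a
m=np.zeros(d.shape,bool); m[180:255,235:268]=1
P=depthpts("wrist",d,m&cmask(p,"green"),s);P=P[(P[:,2]>.025)&(P[:,2]<.05)]
print("cella y",np.percentile(P[:,1],[1,99]).round(4))
for lo in np.arange(-.23,-.15,.01):
    q=P[(P[:,1]>=lo)&(P[:,1]<lo+.01)]
    if len(q)>10:
        r=least_squares(lambda v: np.hypot(q[:,0]-v[0],q[:,2]-v[1])-.013,[np.median(q[:,0]),.025],loss='soft_l1',f_scale=.001).x
        print("  y",round(lo+.005,3),"xc,zc",r.round(4))
# handle top
m=np.zeros(d.shape,bool); m[160:275,150:290]=1
P=depthpts("wrist",d,m,s); H=P[P[:,2]>.09]
print("handle top n",len(H),H.mean(0).round(4),np.percentile(H,[2,98],axis=0).round(4))
H=P[(P[:,2]>.06)]; print("handle all",len(H),np.percentile(H,[2,50,98],axis=0).round(4))
r=cv2.minAreaRect(P[P[:,2]>.09][:,:2].astype(np.float32)*1000);print(r)
# mat
M=P[(P[:,2]<.02)]
r=cv2.minAreaRect(depthpts("wrist",d,(lambda x:x)(cmask(p,"red"))&(np.add.outer(np.arange(480)*0,np.arange(640))<310)&(np.add.outer(np.arange(480),np.arange(640)*0)<290),s)[:,:2].astype(np.float32)*1000);print("mat",r)
# side walls top: points per z band
cv2.imwrite("pics/z5.png",cv2.resize(p[140:280,140:300],None,fx=4.2,fy=4.2,interpolation=cv2.INTER_CUBIC))
```

```text
cellb n 1394 y range [-0.187  -0.1247]
  y -0.185 xc,zc [0.6542 0.0464] xrange [0.6416 0.6648]
  y -0.175 xc,zc [0.6538 0.0462] xrange [0.6417 0.663 ]
  y -0.165 xc,zc [0.6535 0.0463] xrange [0.6408 0.6633]
  y -0.155 xc,zc [0.6531 0.0462] xrange [0.6404 0.6636]
  y -0.145 xc,zc [0.6526 0.0463] xrange [0.6401 0.663 ]
  y -0.135 xc,zc [0.6524 0.0463] xrange [0.6399 0.6621]
  y -0.125 xc,zc [0.6517 0.0461] xrange [0.6395 0.6631]
cella y [-0.2136 -0.1516]
  y -0.215 xc,zc [0.4831 0.0273]
  y -0.205 xc,zc [0.4836 0.0275]
  y -0.195 xc,zc [0.484  0.0274]
  y -0.185 xc,zc [0.4853 0.0275]
  y -0.175 xc,zc [0.4859 0.0275]
  y -0.165 xc,zc [0.4866 0.0276]
  y -0.155 xc,zc [0.4874 0.0273]
handle top n 576 [ 0.5023 -0.1876  0.0984] [[ 0.4975 -0.2111  0.0911]
 [ 0.5071 -0.1661  0.1005]]
handle all 814 [[ 0.4977 -0.2111  0.0621]
 [ 0.5037 -0.1858  0.0984]
 [ 0.5073 -0.1659  0.1004]]
((501.77642822265625, -189.0343475341797), (46.68473815917969, 8.29282283782959), 85.88764190673828)
mat ((443.0206604003906, -180.33425903320312), (129.54225158691406, 149.17678833007812), 80.33946228027344)
```

View pics/z5.png

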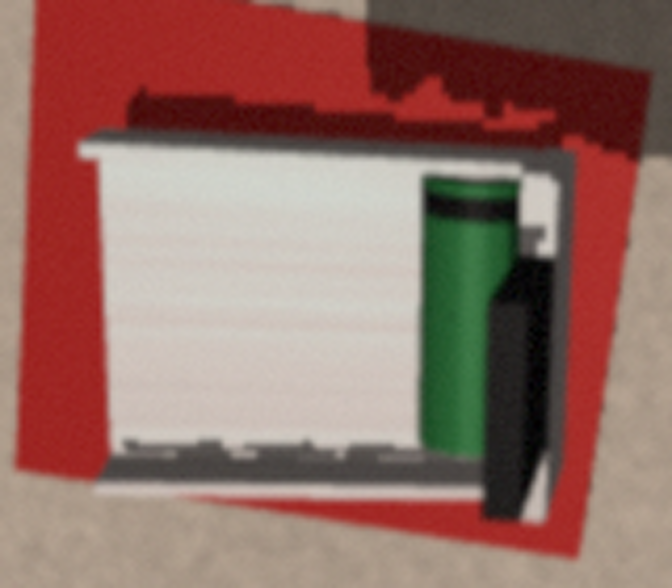

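>>> jog_arm(
  series=[
    {"jaw": 8.5,"tx": 5,"ty": 0.7,"tz": -3,"rx": 0,"ry": 0,"rz": 2.4},
    {"jaw": 8.5,"tx": 10.3,"ty": 1.45,"tz": -6,"rx": 0,"ry": 0,"rz": 2.4},
    {"jaw": 8.5,"tx": 10.3,"ty": 1.45,"tz": -10,"rx": 0,"ry": 0,"rz": 2.4},
    {"jaw": 8.5,"tx": 10.3,"ty": 1.45,"tz": -14,"rx": 0,"ry": 0,"rz": 2.4},
    {"jaw": 8.5,"tx": 10.3,"ty": 1.45,"tz": -17,"rx": 0,"ry": 0,"rz": 2.4},
    {"jaw": 8.5,"tx": 10.3,"ty": 1.45,"tz": -19.5,"rx": 0,"ry": 0,"rz": 2.4},
    {"jaw": 8.5,"tx": 10.3,"ty": 1.45,"tz": -21.7,"rx": 0,"ry": 0,"rz": 2.4},
    {"jaw": 8.5,"tx": 10.3,"ty": 1.45,"tz": -21.7,"rx": 0,"ry": 0,"rz": 2.4},
  ],
)

```text
time_s: 2.52
ee_pos: [0.6513, -0.1564, 0.0323]
ee_rot: [-179.9, 0.2, 2.3]
ft_force: [-0.1, -0.4, 1.0]
width: 0.0851
```

Run:
```python
from h import *
s=ctrl.read_state(); p,d=vision.read_camera("wrist"); cv2.imwrite("pics/w2.png",p); print(s["ee_pos"].round(4),s["ee_rot"].round(2),s["ft_force"].round(1))
```

```text
[ 0.6513 -0.1564  0.0323] [-179.91    0.19    2.31] [-0.1 -0.4  1. ]
```

View pics/w2.png

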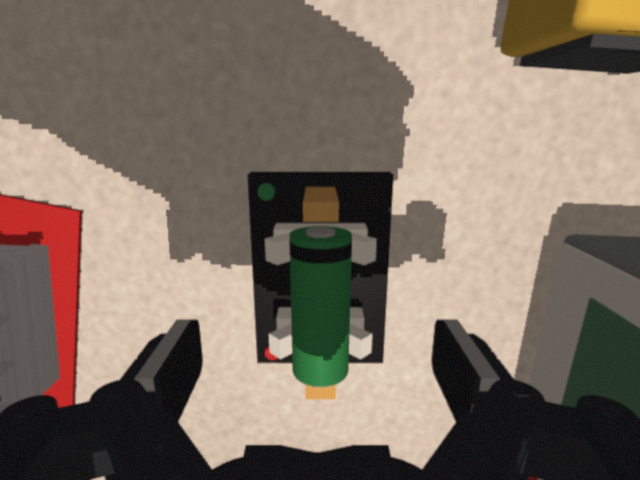

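Run:
```python
from h import *
s=ctrl.read_state(); print(s["ee_pos"].round(4))
e=s["ee_pos"]
for dy in(-.023,0,.023): print(dy,proj("wrist",[[e[0],e[1]+dy,.058],[e[0],e[1]+dy,.045]],s).round(0).tolist())
```

```text
[ 0.6524 -0.1566  0.0341]
-0.023 [[314.0, 363.0], [315.0, 347.0]]
0 [[317.0, 315.0], [317.0, 302.0]]
0.023 [[319.0, 263.0], [319.0, 253.0]]
```

>>> jog_arm(
  series=[
    {"jaw": 2,"tx": 0,"ty": 0,"tz": 0,"rx": 0,"ry": 0,"rz": 0},
    {"jaw": 2,"tx": 0,"ty": 0,"tz": 0,"rx": 0,"ry": 0,"rz": 0},
    {"jaw": 2,"tx": 0,"ty": 0,"tz": 0,"rx": 0,"ry": 0,"rz": 0},
    {"jaw": 2,"tx": 0,"ty": 0,"tz": 0,"rx": 0,"ry": 0,"rz": 0},
    {"jaw": 2,"tx": 0,"ty": 0,"tz": 0,"rx": 0,"ry": 0,"rz": 0},
    {"jaw": 2,"tx": 0,"ty": 0,"tz": 0,"rx": 0,"ry": 0,"rz": 0},
  ],
)

```text
time_s: 3.32
ee_pos: [0.6535, -0.1558, 0.0344]
ee_rot: [180.0, -0.0, 2.4]
ft_force: [-0.1, -0.1, 0.1]
width: 0.0203
```

Run:
```python
from h import *
s=ctrl.read_state(); p,d=vision.read_camera("wrist"); cv2.imwrite("pics/w3.png",p); print(s["ee_pos"].round(4),s["width"])
```

```text
[ 0.6535 -0.1558  0.0344] 0.02029884903119536
```

View pics/w3.png

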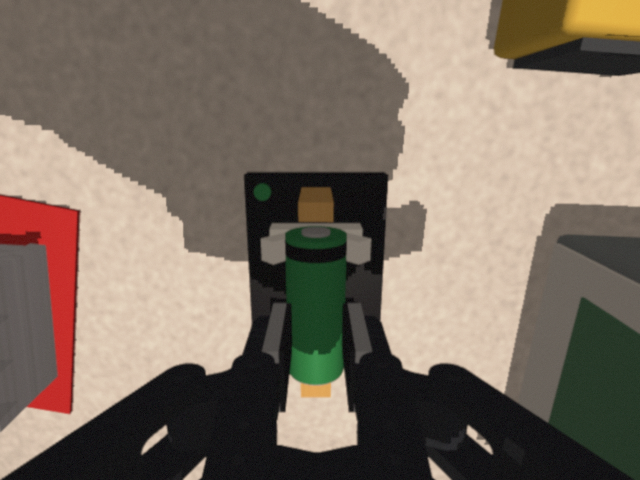

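Run:
```python
from h import *
s=ctrl.read_state(); p,d=vision.read_camera("wrist"); c,T=cam_pose("wrist",s)
print(s["width"],s["ft_force"].round(2))
for v in (300,312,325,340,355):
    print(v)
    for u in list(range(256,300,4))+list(range(336,380,4)):
        if d[v,u]>0:
            o,r=rays("wrist",[[u,v]],s); P=(o+r*d[v,u])[0]-[.6535,-.1558,0]
            print("  ",u,(P*1000).round(1).tolist(),p[v,u].tolist())
cv2.imwrite("pics/w4.png",cv2.resize(p[215:415,230:400],None,fx=3,fy=3,interpolation=cv2.INTER_CUBIC))
```

```text
0.020259509578742212 [-0.36  0.95 -0.6 ]
300
   256 [-31.7, -15.8, 12.7] [40, 41, 45]
   260 [-29.5, -15.4, 13.4] [37, 39, 41]
   264 [-27.3, -15.2, 13.5] [35, 36, 39]
   268 [-25.2, -15.1, 13.6] [36, 37, 41]
   272 [-23.1, -15.2, 13.1] [14, 13, 13]
   276 [-21.1, -15.5, 12.3] [13, 12, 13]
   280 [-18.8, -14.5, 14.2] [10, 9, 12]
   284 [-16.8, -15.2, 12.7] [13, 14, 15]
   288 [-12.4, 3.3, 51.8] [29, 57, 24]
   292 [-10.6, 4.4, 54.0] [31, 62, 25]
   296 [-8.8, 5.6, 56.2] [34, 64, 27]
   336 [7.8, 6.1, 55.9] [33, 64, 23]
   340 [9.7, 4.8, 53.0] [30, 58, 21]
   344 [11.6, 3.7, 50.6] [28, 53, 24]
   348 [17.4, -13.7, 12.9] [15, 16, 14]
   352 [19.4, -13.3, 13.4] [11, 13, 12]
   356 [21.6, -13.5, 12.8] [38, 38, 42]
   360 [23.7, -13.3, 13.0] [37, 39, 42]
   364 [25.9, -13.4, 12.8] [37, 39, 42]
   368 [28.2, -13.7, 11.9] [40, 40, 44]
   372 [30.1, -13.0, 13.2] [40, 42, 44]
   376 [32.0, -12.4, 14.3] [41, 41, 43]
312
   256 [-31.6, -22.4, 13.6] [37, 37, 40]
   260 [-29.6, -22.9, 12.5] [36, 34, 37]
   264 [-27.3, -22.1, 13.9] [34, 37, 38]
   268 [-25.2, -22.2, 13.5] [36, 37, 40]
   272 [-16.
[... 2604 characters left out ...]
.5, 102.0] [71, 76, 80]
   276 [-12.7, 9.5, 103.5] [86, 89, 94]
   280 [-11.6, 8.7, 102.1] [29, 25, 28]
   284 [-10.4, 8.1, 101.2] [22, 22, 21]
   288 [-10.1, -2.3, 84.9] [17, 18, 17]
   292 [-9.9, -21.3, 55.2] [47, 88, 36]
   296 [-8.2, -21.0, 55.5] [55, 109, 44]
   336 [9.3, -20.3, 55.6] [58, 110, 45]
   340 [11.3, -22.1, 52.6] [55, 98, 43]
   344 [10.1, -4.0, 80.9] [16, 15, 13]
   348 [9.7, 6.1, 96.7] [13, 16, 17]
   352 [10.1, 10.1, 102.9] [21, 20, 22]
   356 [11.3, 10.5, 103.4] [75, 78, 81]
   360 [12.6, 10.0, 102.6] [82, 85, 90]
   364 [13.3, 12.1, 105.9] [29, 27, 27]
   368 [14.5, 11.9, 105.5] [20, 19, 18]
   372 [15.4, 12.7, 106.6] [23, 20, 21]
   376 [16.1, 14.2, 108.9] [24, 22, 23]
```

View pics/w4.png

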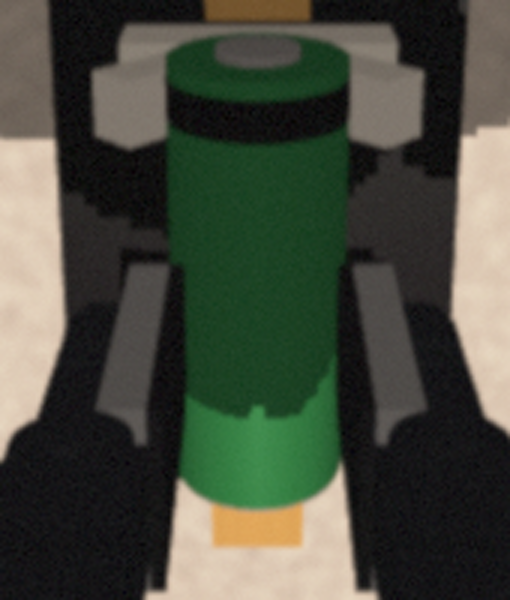

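Run:
```python
from h import *
import pickle
s=pickle.load(open("pics/w1_s.pkl","rb")); d=np.load("pics/w1_d.npy")
c=vision.calibration("wrist"); T=c["T_tool_cam"]; f=K(c)
def tool(d,u,v):
    q=np.array([(u-c["cx"])/f,(v-c["cy"])/f,1])*d[v,u]; return ((T[:3,:3]@q+T[:3,3])*1000).round(1)
for v in range(312,350,4): print("open",v,[tool(d,u,v).tolist() for u in (186,192,198)])
p,d3=vision.read_camera("wrist")
for v in range(298,320,2): print("shut20",v,[tool(d3,u,v).tolist() for u in (272,278,284,352)])
st=ctrl.read_state(); print(st["time_s"])
```

```text
open 312 [[-152.5, 136.7, 250.2], [-146.0, 137.6, 251.9], [-138.8, 137.3, 251.2]]
open 316 [[-153.4, 142.4, 251.2], [-146.6, 142.9, 252.0], [-138.8, 141.8, 250.0]]
open 320 [[-45.4, -10.9, -48.6], [-43.4, -10.7, -48.2], [-139.0, 146.5, 248.9]]
open 324 [[-44.7, -10.6, -50.9], [-42.6, -10.6, -51.0], [-42.7, -7.1, -44.5]]
open 328 [[-43.7, -10.8, -54.0], [-42.6, -9.4, -51.6], [-42.4, -6.2, -45.8]]
open 332 [[-42.8, -10.9, -56.9], [-42.9, -7.6, -51.2], [-42.2, -5.2, -46.8]]
open 336 [[-42.7, -9.9, -57.7], [-42.3, -7.3, -53.3], [-42.7, -3.0, -45.8]]
open 340 [[-42.7, -8.6, -58.0], [-42.4, -5.7, -53.2], [-42.6, -1.9, -46.7]]
open 344 [[-42.8, -7.2, -58.2], [-42.5, -4.3, -53.4], [-42.9, 0.1, -46.1]]
open 348 [[-42.5, -6.5, -59.5], [-42.5, -3.1, -53.9], [-42.4, 0.6, -48.0]]
shut20 298 [[-23.6, 13.0, 21.1], [-20.6, 13.7, 22.6], [-17.2, 12.9, 20.8], [19.0, 13.4, 21.9]]
shut20 300 [[-23.8, 14.5, 21.8], [-20.5, 14.3, 21.3], [-17.3, 14.5, 21.7], [18.9, 14.4, 21.4]]
shut20 302 [[-23.8, 15.8, 22.1], [-20.5, 15.2, 20.7], [-17.3, 15.1, 20.6], [19.0, 15.8, 22.0]]
shut20 304 [[-23.8, 16.5, 21.0], [-14.6, -10.6, -35.4], [-12.4, -10.6, -35.4], [13.3, -11.0, -36.3]]
shut20 306 [[-23.8, 17.6, 21.0], [-14.4, -10.9, -37.7], [-12.2, -10.8, -37.5], [13.2, -10.9, -37.7]]
shut20 308 [[-0.2, -76.9, -173.5], [-14.3, -10.7, -39.0], [-12.2, -10.2, -37.9], [13.2, -10.2, -38.0]]
shut20 310 [[-16.3, -10.8, -40.8], [-14.1, -10.9, -40.9], [-12.0, -10.6, -40.5], [12.9, -10.8, -40.9]]
shut20 312 [[-16.1, -11.1, -43.1], [-14.1, -10.1, -41.1], [-11.9, -10.6, -42.0], [12.8, -10.9, -42.6]]
shut20 314 [[-16.0, -10.8, -44.1], [-13.9, -10.5, -43.4], [-11.7, -10.7, -43.8], [12.7, -10.4, -43.3]]
shut20 316 [[-15.8, -10.8, -45.6], [-13.8, -10.5, -45.0], [-11.6, -10.8, -45.5], [12.6, -10.3, -44.6]]
shut20 318 [[-15.6, -11.1, -47.6], [-13.6, -10.5, -46.5], [-11.5, -10.9, -47.2], [12.5, -10.3, -46.2]]
3.475
```

>>> jog_arm(
  series=[
    {"jaw": 6.5,"tx": 0,"ty": 0,"tz": 0.5,"rx": 0,"ry": 0,"rz": 0},
    {"jaw": 6.5,"tx": 0,"ty": 0,"tz": 0.5,"rx": 0,"ry": 0,"rz": 0},
    {"jaw": 6.5,"tx": 0,"ty": 0,"tz": 0.5,"rx": 0,"ry": 0,"rz": 0},
    {"jaw": 6.5,"tx": 0,"ty": 0,"tz": 0.5,"rx": 0,"ry": 0,"rz": 0},
    {"jaw": 6.5,"tx": 0,"ty": 0,"tz": -1,"rx": 0,"ry": 0,"rz": 0},
    {"jaw": 6.5,"tx": 0,"ty": 0,"tz": -2.5,"rx": 0,"ry": 0,"rz": 0},
    {"jaw": 6.5,"tx": 0,"ty": 0,"tz": -3.6,"rx": 0,"ry": 0,"rz": 0},
    {"jaw": 6.5,"tx": 0,"ty": 0,"tz": -3.6,"rx": 0,"ry": 0,"rz": 0},
    {"jaw": 6.5,"tx": 0,"ty": 0,"tz": -3.6,"rx": 0,"ry": 0,"rz": 0},
  ],
)

```text
time_s: 4.6
ee_pos: [0.6537, -0.1559, -0.0013]
ee_rot: [180.0, -0.0, 2.4]
ft_force: [0.3, -0.4, -0.9]
width: 0.0648
```

Run:
```python
from h import *
s=ctrl.read_state(); p,d=vision.read_camera("wrist"); cv2.imwrite("pics/w5.png",p); print(s["ee_pos"].round(4),s["width"],s["ft_force"].round(1))
```

```text
[ 0.6537 -0.1559 -0.0013] 0.06480670716513379 [ 0.3 -0.4 -0.9]
```

View pics/w5.png

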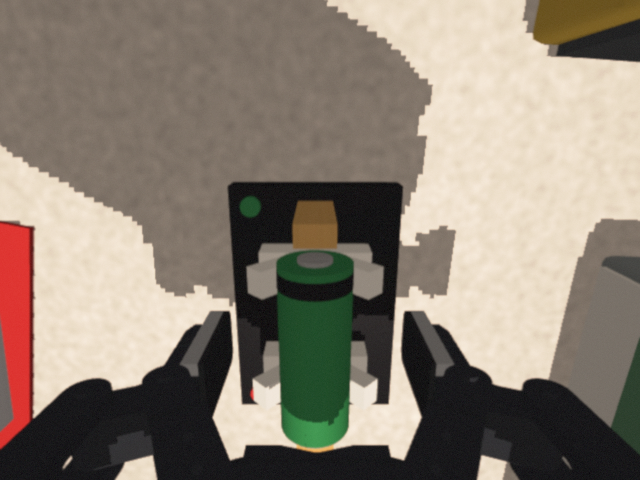

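>>> jog_arm(
  series=[
    {"jaw": 2,"tx": 0,"ty": 0,"tz": 0,"rx": 0,"ry": 0,"rz": 0},
    {"jaw": 2,"tx": 0,"ty": 0,"tz": 0,"rx": 0,"ry": 0,"rz": 0},
    {"jaw": 2,"tx": 0,"ty": 0,"tz": 0,"rx": 0,"ry": 0,"rz": 0},
    {"jaw": 2,"tx": 0,"ty": 0,"tz": 0,"rx": 0,"ry": 0,"rz": 0},
    {"jaw": 2,"tx": 0,"ty": 0,"tz": 0,"rx": 0,"ry": 0,"rz": 0},
  ],
)

```text
time_s: 5.28
ee_pos: [0.653, -0.1559, -0.001]
ee_rot: [180.0, 0.0, 2.4]
ft_force: [-3.7, -0.1, 4.5]
width: 0.0243
```

Run:
```python
from h import *
s=ctrl.read_state(); p,d=vision.read_camera("wrist"); cv2.imwrite("pics/w6.png",cv2.resize(p[235:480,200:430],None,fx=2.4,fy=2.4,interpolation=cv2.INTER_CUBIC)); print(s["ee_pos"].round(4),s["width"],s["ft_force"].round(1))
c=vision.calibration("wrist"); T=c["T_tool_cam"]; f=K(c)
def tool(d,u,v):
    q=np.array([(u-c["cx"])/f,(v-c["cy"])/f,1])*d[v,u]; return ((T[:3,:3]@q+T[:3,3])*1000).round(1)
for v in range(296,330,3): print(v,[tool(d,u,v).tolist() for u in (262,268,274,280,315,350,356,362)])
```

```text
[ 0.653  -0.1559 -0.001 ] 0.024299119822089252 [-3.7 -0.1  4.5]
296 [[-18.9, -19.2, -46.9], [-17.0, -18.6, -45.7], [-18.4, -4.6, -15.0], [-12.2, -21.2, -51.4], [-0.5, -25.1, -59.9], [10.9, -22.0, -53.2], [17.0, -4.8, -15.6], [16.0, -18.0, -44.4]]
299 [[-23.8, -2.6, -13.7], [-21.3, -2.4, -13.3], [-18.6, -2.6, -13.7], [-12.2, -20.4, -52.0], [-0.5, -24.3, -60.3], [11.0, -20.8, -52.8], [17.2, -2.9, -14.4], [19.8, -2.8, -14.1]]
302 [[-23.9, -1.2, -13.7], [-21.2, -1.4, -14.3], [-18.7, -1.1, -13.6], [-12.2, -19.4, -52.2], [-0.5, -22.9, -59.6], [11.0, -20.0, -53.4], [17.2, -1.4, -14.2], [20.0, -0.9, -13.3]]
305 [[-23.9, -0.0, -14.3], [-18.2, -11.1, -37.4], [-16.1, -10.4, -35.8], [-12.2, -18.3, -52.2], [-0.5, -21.8, -59.5], [10.9, -19.4, -54.5], [14.8, -11.0, -37.1], [16.9, -11.3, -37.7]]
308 [[-24.1, 2.0, -13.2], [-18.0, -10.7, -39.0], [-15.7, -11.2, -40.0], [-12.4, -16.4, -50.6], [-0.5, -20.7, -59.4], [11.0, -18.1, -54.0], [14.5, -11.1, -39.8], [16.9, -10.4, -38.5]]
311 [[-23.9, 2.5, -15.2], [-17.9, -10.1, -40.3], [-15.6, -10.5, -41.1], [-12.4, -15.4, -50.9], [-0.5, -20.3, -60.7], [11.0, -1
[... 462 characters left out ...]
.3, -47.7], [-14.9, -10.5, -47.9], [-12.5, -12.1, -50.9], [-0.6, -16.7, -59.6], [11.1, -13.3, -53.4], [13.7, -10.8, -48.6], [15.7, -11.1, -49.1]]
323 [[-18.7, -11.1, -51.2], [-16.7, -10.6, -50.4], [-14.7, -10.3, -49.8], [-12.6, -10.8, -50.7], [-0.6, -15.7, -59.9], [11.1, -12.7, -54.2], [13.6, -10.2, -49.6], [15.6, -10.6, -50.4]]
326 [[-18.7, -10.1, -51.4], [-16.4, -11.1, -53.3], [-14.4, -10.8, -52.8], [-12.4, -10.7, -52.5], [-0.6, -14.7, -59.9], [11.3, -10.6, -52.4], [13.2, -11.0, -53.1], [15.2, -11.2, -53.6]]
329 [[-18.3, -10.5, -54.3], [-16.3, -10.3, -54.0], [-14.2, -10.7, -54.6], [-12.3, -10.5, -54.2], [-0.2, -76.9, -173.5], [11.2, -9.8, -53.0], [13.1, -10.8, -54.8], [15.1, -10.6, -54.5]]
```

View pics/w6.png

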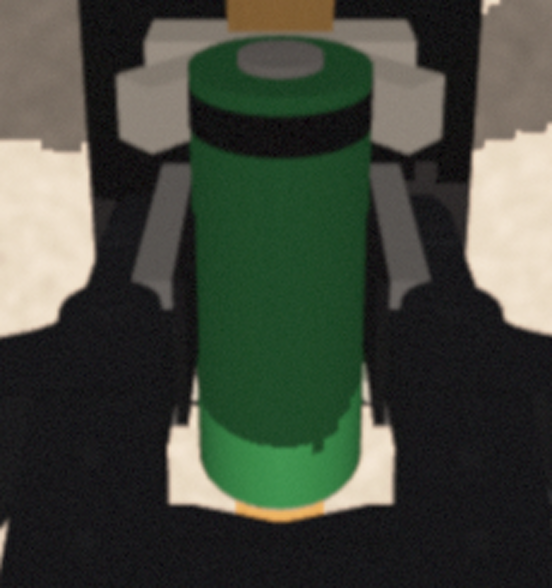

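>>> jog_arm(
  series=[
    {"jaw": 2,"tx": 0,"ty": 0,"tz": 1,"rx": 0,"ry": 0,"rz": 0},
    {"jaw": 2,"tx": 0,"ty": 0,"tz": 3,"rx": 0,"ry": 0,"rz": 0},
    {"jaw": 2,"tx": 0,"ty": 0,"tz": 6,"rx": 0,"ry": 0,"rz": 0},
    {"jaw": 2,"tx": 0,"ty": 0,"tz": 10,"rx": 0,"ry": 0,"rz": 0},
    {"jaw": 2,"tx": -4,"ty": -0.5,"tz": 11,"rx": 0,"ry": 0,"rz": -2},
    {"jaw": 2,"tx": -8,"ty": -1,"tz": 11,"rx": 0,"ry": 0,"rz": -4},
    {"jaw": 2,"tx": -12.5,"ty": -1.6,"tz": 11,"rx": 0,"ry": 0,"rz": -6.5},
    {"jaw": 2,"tx": -17,"ty": -2.2,"tz": 11,"rx": 0,"ry": 0,"rz": -6.5},
    {"jaw": 2,"tx": -20.5,"ty": -2.6,"tz": 10.5,"rx": 0,"ry": 0,"rz": -6.5},
    {"jaw": 2,"tx": -21.6,"ty": -2.8,"tz": 9.5,"rx": 0,"ry": 0,"rz": -6.5},
    {"jaw": 2,"tx": -21.6,"ty": -2.8,"tz": 8,"rx": 0,"ry": 0,"rz": -6.5},
    {"jaw": 2,"tx": -21.6,"ty": -2.8,"tz": 8,"rx": 0,"ry": 0,"rz": -6.5},
  ],
)

```text
time_s: 6.82
ee_pos: [0.4374, -0.1834, 0.0778]
ee_rot: [-180.0, 0.0, -4.1]
ft_force: [-1.3, -0.6, -1.0]
width: 0.0245
```

Run:
```python
from h import *
s=ctrl.read_state(); p,d=vision.read_camera("wrist"); cv2.imwrite("pics/w7.png",p); print(s["ee_pos"].round(4),s["ee_rot"].round(1),s["width"],s["ft_force"].round(1))
```

```text
[ 0.4374 -0.1834  0.0778] [-180.     0.    -4.1] 0.02454090808750192 [-1.3 -0.6 -1. ]
```

View pics/w7.png

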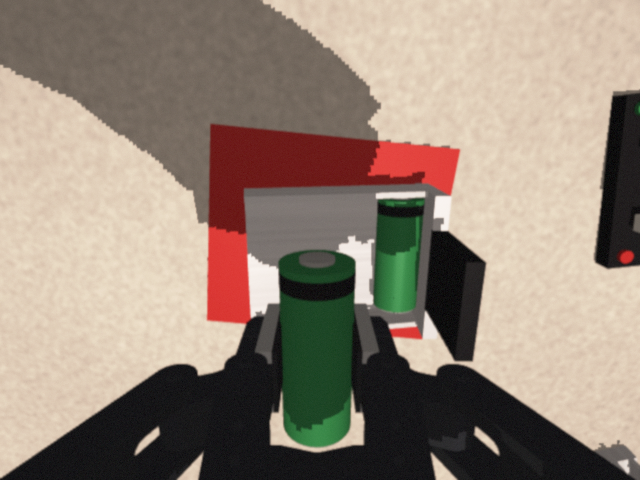

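Run:
```python
from h import *
s=ctrl.read_state(); p,d=vision.read_camera("wrist")
c=vision.calibration("wrist"); T=c["T_tool_cam"]; f=K(c)
v,u=np.nonzero((d>0.02)&(d<.16)); q=np.c_[(u-c["cx"])/f,(v-c["cy"])/f,np.ones(len(u))]*d[v,u][:,None]; t=(q@T[:3,:3].T+T[:3,3])*1000
for a in range(-130,-30,10):
    k=t[(t[:,2]>=a)&(t[:,2]<a+10)]
    if len(k): print(a,len(k),k[:,0].min().round(1),k[:,0].max().round(1),k[:,1].min().round(1),k[:,1].max().round(1))
```

```text
-130 5 -15.7 16.4 -18.9 -18.3
-120 9428 -61.2 61.3 -18.7 -7.2
-110 13717 -59.9 59.2 -18.6 2.0
-100 7801 -54.4 54.8 -18.2 12.5
-90 11759 -48.8 49.2 -14.3 13.2
-80 3002 -44.3 43.0 -14.2 12.7
-70 3435 -25.8 25.7 -32.4 33.1
-60 12645 -25.8 25.8 -33.8 34.7
-50 1560 -25.8 25.8 -33.8 33.1
-40 377 -24.1 24.0 -32.2 -6.1
```

>>> jog_arm(
  series=[
    {"jaw": 2,"tx": -0.5,"ty": 0,"tz": -2,"rx": 0,"ry": 0,"rz": 0},
    {"jaw": 2,"tx": -0.5,"ty": 0,"tz": -4,"rx": 0,"ry": 0,"rz": 0},
    {"jaw": 2,"tx": -0.5,"ty": 0,"tz": -6,"rx": 0,"ry": 0,"rz": 0},
    {"jaw": 2,"tx": -0.5,"ty": 0,"tz": -7.3,"rx": 0,"ry": 0,"rz": 0},
    {"jaw": 2,"tx": -0.5,"ty": 0,"tz": -8.2,"rx": 0,"ry": 0,"rz": 0},
    {"jaw": 2,"tx": -0.5,"ty": 0,"tz": -8.2,"rx": 0,"ry": 0,"rz": 0},
  ],
)

```text
time_s: 7.68
ee_pos: [0.4327, -0.1839, -0.0034]
ee_rot: [180.0, -0.0, -4.1]
ft_force: [0.4, 0.2, -0.0]
width: 0.0243
```

Run:
```python
from h import *
s=ctrl.read_state(); p,d=vision.read_camera("wrist"); cv2.imwrite("pics/w8.png",p); print(s["ee_pos"].round(4),s["ee_rot"].round(1),s["width"],s["ft_force"].round(1))
```

```text
[ 0.4327 -0.1839 -0.0034] [180.   -0.   -4.1] 0.0242623550982084 [ 0.4  0.2 -0. ]
```

View pics/w8.png

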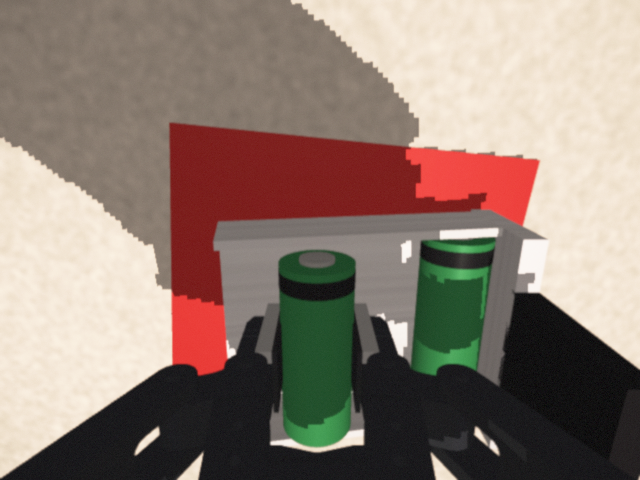

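>>> jog_arm(
  series=[
    {"jaw": 2,"tx": 0,"ty": 0,"tz": -0.2,"rx": 0,"ry": 0,"rz": 0},
    {"jaw": 2.8,"tx": 0,"ty": 0,"tz": -0.2,"rx": 0,"ry": 0,"rz": 0},
    {"jaw": 3.2,"tx": 0,"ty": 0,"tz": -0.2,"rx": 0,"ry": 0,"rz": 0},
    {"jaw": 3.6,"tx": 0,"ty": 0,"tz": -0.2,"rx": 0,"ry": 0,"rz": 0},
    {"jaw": 3.6,"tx": 0,"ty": 0,"tz": 0.3,"rx": 0,"ry": 0,"rz": 0},
    {"jaw": 3.6,"tx": 0,"ty": 0,"tz": 1,"rx": 0,"ry": 0,"rz": 0},
    {"jaw": 3.6,"tx": 0,"ty": 0,"tz": 2.2,"rx": 0,"ry": 0,"rz": 0},
    {"jaw": 3.6,"tx": 0,"ty": 0,"tz": 4.5,"rx": 0,"ry": 0,"rz": 0},
    {"jaw": 5,"tx": 0,"ty": 0,"tz": 8,"rx": 0,"ry": 0,"rz": 0},
    {"jaw": 5,"tx": 0,"ty": 0,"tz": 12,"rx": 0,"ry": 0,"rz": 0},
    {"jaw": 5,"tx": 0,"ty": 0,"tz": 14,"rx": 0,"ry": 0,"rz": 0},
  ],
)

```text
time_s: 9.1
ee_pos: [0.4331, -0.1844, 0.1391]
ee_rot: [179.9, -0.1, -4.1]
ft_force: [0.2, 0.9, -0.7]
width: 0.0502
```

Run:
```python
from h import *
import pickle
s=ctrl.read_state(); p,d=vision.read_camera("wrist"); cv2.imwrite("pics/w9.png",p); print(s["ee_pos"].round(4),s["ee_rot"].round(1),s["width"],s["ft_force"].round(1))
np.save("pics/w9_d.npy",d); pickle.dump(s,open("pics/w9_s.pkl","wb"))
```

```text
[ 0.4331 -0.1844  0.1391] [ 1.799e+02 -1.000e-01 -4.100e+00] 0.05015468823012772 [ 0.2  0.9 -0.7]
```

View pics/w9.png

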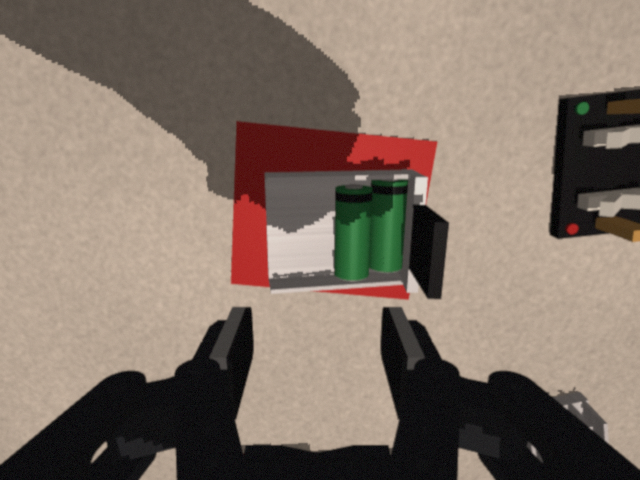

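Run:
```python
from h import *
import pickle
s=pickle.load(open("pics/w9_s.pkl","rb")); d=np.load("pics/w9_d.npy")
m=np.zeros(d.shape,bool); m[120:310,225:460]=1
P=depthpts("wrist",d,m,s); H=P[(P[:,2]>.09)&(P[:,2]<.11)]
print(len(H),np.percentile(H,[2,50,98],axis=0).round(4)); print(cv2.minAreaRect(H[:,:2].astype(np.float32)*1000))
print(s["qpos"].round(1))
```

```text
1503 [[ 0.4963 -0.2109  0.0908]
 [ 0.5005 -0.1869  0.0989]
 [ 0.5064 -0.1659  0.1005]]
((501.6112976074219, -188.98880004882812), (47.1048583984375, 9.120696067810059), 86.17543029785156)
[-39.  -17.5 -22.9  84.4  -0.   55.1]
```

>>> jog_arm(
  series=[
    {"jaw": 5,"tx": 3.5,"ty": -0.2,"tz": 0,"rx": 0,"ry": 0,"rz": 0},
    {"jaw": 5,"tx": 6.9,"ty": -0.43,"tz": 0,"rx": 0,"ry": 0,"rz": 0},
    {"jaw": 5,"tx": 6.9,"ty": -0.43,"tz": -2,"rx": 0,"ry": 0,"rz": 0},
    {"jaw": 5,"tx": 6.9,"ty": -0.43,"tz": -5,"rx": 0,"ry": 0,"rz": 0},
    {"jaw": 5,"tx": 6.9,"ty": -0.43,"tz": -8,"rx": 0,"ry": 0,"rz": 0},
    {"jaw": 5,"tx": 6.9,"ty": -0.43,"tz": -10.5,"rx": 0,"ry": 0,"rz": 0},
    {"jaw": 5,"tx": 6.9,"ty": -0.43,"tz": -11.5,"rx": 0,"ry": 0,"rz": 0},
    {"jaw": 5,"tx": 6.9,"ty": -0.43,"tz": -11.5,"rx": 0,"ry": 0,"rz": 0},
  ],
)

```text
time_s: 10.15
ee_pos: [0.5004, -0.1877, 0.0206]
ee_rot: [-180.0, 0.1, -4.1]
ft_force: [-0.2, 0.6, -0.5]
width: 0.05
```

Run:
```python
from h import *
s=ctrl.read_state(); p,d=vision.read_camera("wrist"); cv2.imwrite("pics/w10.png",p); print(s["ee_pos"].round(4),s["ee_rot"].round(1),s["width"],s["ft_force"].round(1))
```

```text
[ 0.5004 -0.1877  0.0206] [-1.8e+02  1.0e-01 -4.1e+00] 0.04998726662801094 [-0.2  0.6 -0.5]
```

View pics/w10.png

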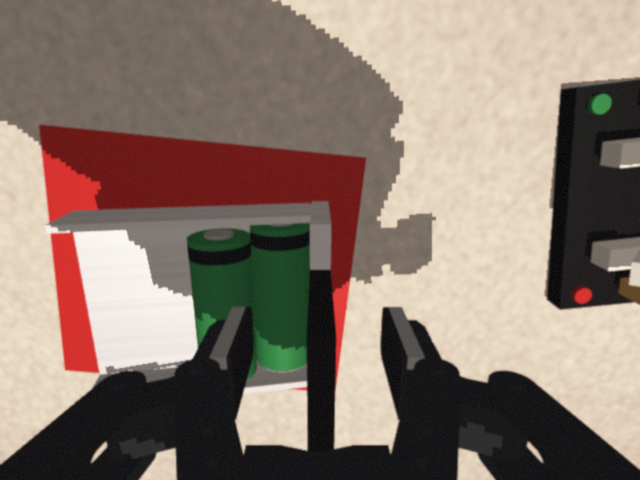

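>>> jog_arm(
  series=[
    {"jaw": 0.2,"tx": 0,"ty": 0,"tz": 0,"rx": 0,"ry": 0,"rz": 0},
    {"jaw": 0.2,"tx": 0,"ty": 0,"tz": 0,"rx": 0,"ry": 0,"rz": 0},
    {"jaw": 0.2,"tx": 0,"ty": 0,"tz": 0,"rx": 0,"ry": 0,"rz": 0},
    {"jaw": 0.2,"tx": 0,"ty": 0,"tz": 0,"rx": 0,"ry": 0,"rz": 0},
    {"jaw": 0.2,"tx": 0,"ty": 0,"tz": 0,"rx": 0,"ry": 0,"rz": 0},
    {"jaw": 0.2,"tx": 0,"ty": 0,"tz": 0,"rx": 0,"ry": 0,"rz": 0},
  ],
)

```text
time_s: 10.95
ee_pos: [0.502, -0.1885, 0.0223]
ee_rot: [180.0, -0.1, -4.1]
ft_force: [-0.1, 0.7, 5.3]
width: 0.0071
```

Run:
```python
from h import *
s=ctrl.read_state();print(s["ee_pos"].round(4),s["ee_rot"].round(2),s["width"],s["ft_force"].round(1),s["ft_torque"].round(2))
```

```text
[ 0.502  -0.1885  0.0223] [ 1.7996e+02 -7.0000e-02 -4.0900e+00] 0.007146031341633144 [-0.1  0.7  5.3] [ 0.1   0.18 -0.06]
```

>>> jog_arm(
  series=[
    {"jaw": 0.2,"tx": 0,"ty": 0,"tz": 0.4,"rx": 0,"ry": 0,"rz": 0},
    {"jaw": 0.2,"tx": 0,"ty": 0,"tz": 1.5,"rx": 0,"ry": 0,"rz": 0},
    {"jaw": 0.2,"tx": 0,"ty": 0,"tz": 3,"rx": 0,"ry": 0,"rz": 0},
    {"jaw": 0.2,"tx": 0,"ty": 0,"tz": 5,"rx": 0,"ry": 0,"rz": 0},
    {"jaw": 0.2,"tx": 0,"ty": 0,"tz": 7.5,"rx": 0,"ry": 0,"rz": 0},
    {"jaw": 0.2,"tx": 0,"ty": 0,"tz": 10,"rx": 0,"ry": 0,"rz": 0},
    {"jaw": 0.2,"tx": 0,"ty": 0,"tz": 11.5,"rx": 0,"ry": 0,"rz": 0},
    {"jaw": 0.2,"tx": 0,"ty": 0,"tz": 11.8,"rx": 0,"ry": 0,"rz": 0},
    {"jaw": 0.2,"tx": 0,"ty": 0,"tz": 11.8,"rx": 0,"ry": 0,"rz": 0},
  ],
)

```text
time_s: 12.08
ee_pos: [0.5013, -0.188, 0.139]
ee_rot: [-180.0, 0.0, -4.1]
ft_force: [0.3, 0.2, -5.0]
width: 0.0074
```

Run:
```python
from h import *
s=ctrl.read_state();print(s["ee_pos"].round(4),s["ee_rot"].round(2),s["width"],s["ft_force"].round(1),s["ft_torque"].round(2))
p,d=vision.read_camera("wrist"); cv2.imwrite("pics/w11.png",p)
p,d=vision.read_camera("scene"); cv2.imwrite("pics/s11.png",p[100:400,150:450])
```

```text
[ 0.5013 -0.188   0.139 ] [-1.7998e+02  3.0000e-02 -4.0900e+00] 0.007358311137413691 [ 0.3  0.2 -5. ] [-0.05 -0.12 -0.02]
```

View pics/w11.png

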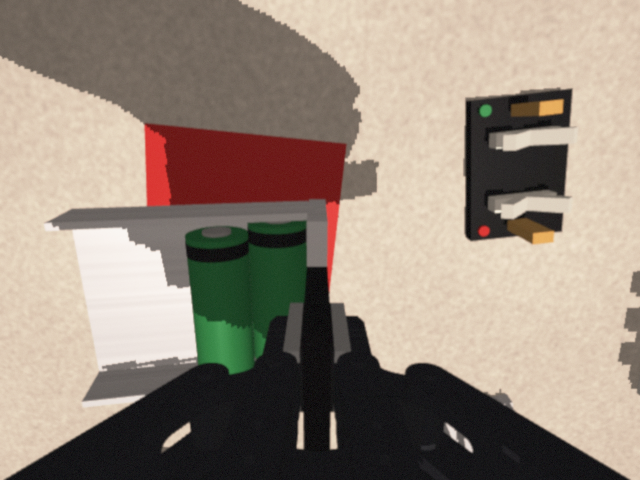

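View pics/s11.png

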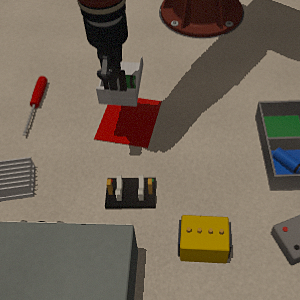

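>>> jog_arm(
  series=[
    {"jaw": 0.2,"tx": 0.3,"ty": 1,"tz": 0,"rx": 0,"ry": 0,"rz": 0.2},
    {"jaw": 0.2,"tx": 1,"ty": 3.3,"tz": 0,"rx": 0,"ry": 0,"rz": 0.7},
    {"jaw": 0.2,"tx": 2,"ty": 6.6,"tz": 0,"rx": 0,"ry": 0,"rz": 1.4},
    {"jaw": 0.2,"tx": 3.2,"ty": 10.5,"tz": 0,"rx": 0,"ry": 0,"rz": 2.2},
    {"jaw": 0.2,"tx": 4.5,"ty": 15,"tz": 0,"rx": 0,"ry": 0,"rz": 3.1},
    {"jaw": 0.2,"tx": 5.8,"ty": 19.5,"tz": 0,"rx": 0,"ry": 0,"rz": 4},
    {"jaw": 0.2,"tx": 7.2,"ty": 24,"tz": 0,"rx": 0,"ry": 0,"rz": 5},
    {"jaw": 0.2,"tx": 8.5,"ty": 28.3,"tz": 0,"rx": 0,"ry": 0,"rz": 5.9},
    {"jaw": 0.2,"tx": 9.7,"ty": 32.2,"tz": 0,"rx": 0,"ry": 0,"rz": 6.7},
    {"jaw": 0.2,"tx": 10.6,"ty": 35.4,"tz": 0,"rx": 0,"ry": 0,"rz": 7.4},
    {"jaw": 0.2,"tx": 11.2,"ty": 37.3,"tz": 0,"rx": 0,"ry": 0,"rz": 7.8},
    {"jaw": 0.2,"tx": 11.4,"ty": 38,"tz": 0,"rx": 0,"ry": 0,"rz": 7.9},
  ],
)

```text
time_s: 13.68
ee_pos: [0.6149, 0.1935, 0.1386]
ee_rot: [-180.0, 0.1, 3.9]
ft_force: [-0.1, -0.2, -5.2]
width: 0.0076
```

Run:
```python
from h import *
s=ctrl.read_state();print(s["ee_pos"].round(4),s["ee_rot"].round(2),s["width"],s["ft_force"].round(1),s["ft_torque"].round(2),s["qpos"].round(1))
p,d=vision.read_camera("wrist"); cv2.imwrite("pics/w12.png",p)
p,d=vision.read_camera("scene"); cv2.imwrite("pics/s12.png",cv2.resize(p[80:320,340:580],None,fx=2.4,fy=2.4))
```

```text
[0.6149 0.1935 0.1386] [-1.80e+02  6.00e-02  3.91e+00] 0.007570562767435561 [-0.1 -0.2 -5.2] [-0.05 -0.11 -0.01] [ 5.9 13.7  7.6 84.   0.  92. ]
```

View pics/w12.png

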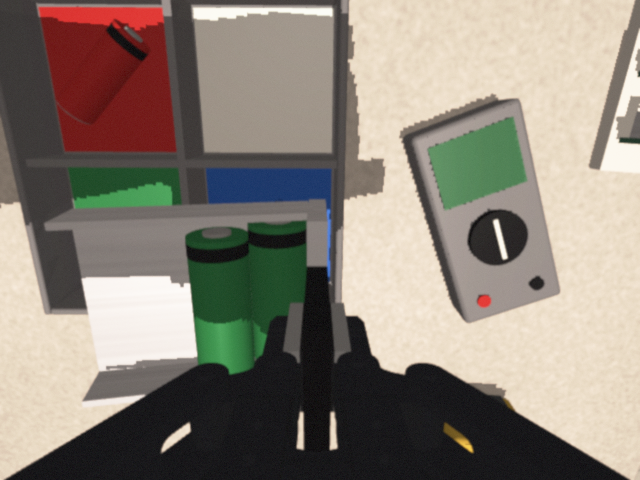

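View pics/s12.png

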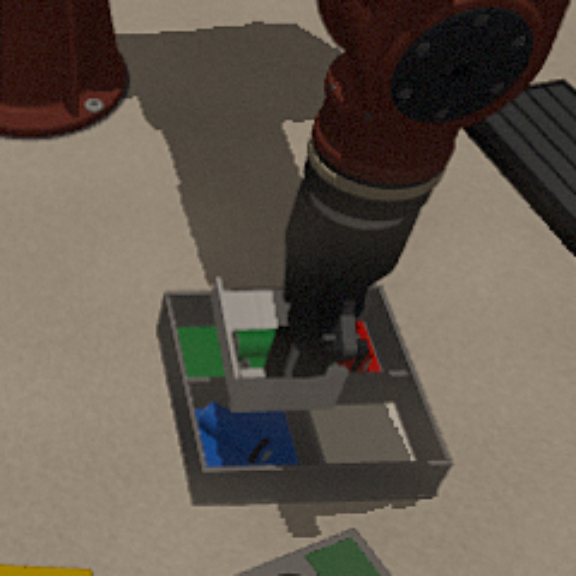

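```bash
python3 - <<'E'
from h import *
s=ctrl.read_state(); e=s["ee_pos"]; print(e.round(4))
P=onplane("wrist",[[182,161],[341,161],[26,161],[45,311],[172,3]],.055,s); print(P.round(4))
G=np.array([.476,.182]); a=np.radians(3.8)
X=np.array([.524,.237]); print("proj crossing",proj("wrist",[[*X,.055]],s).round(0))
E
python3 - <<'E'
import cv2
p=cv2.imread("pics/w12.png"); cv2.imwrite("pics/z12.png",cv2.resize(p[0:330,0:360],None,fx=1.8,fy=1.8,interpolation=cv2.INTER_CUBIC))
E
```

```text
[0.6151 0.1925 0.1389]
[[0.5269 0.2392 0.055 ]
 [0.627  0.2459 0.055 ]
 [0.4289 0.2325 0.055 ]
 [0.4265 0.1277 0.055 ]
 [0.5243 0.3268 0.055 ]]
proj crossing [[178. 164.]]
```

View pics/z12.png

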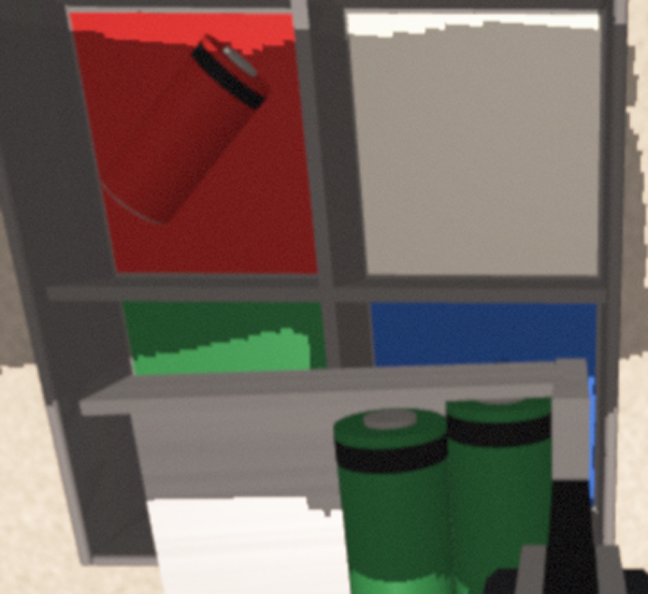

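>>> jog_arm(
  series=[
    {"jaw": 0.2,"tx": 0,"ty": 0,"tz": -0.5,"rx": 0,"ry": -1,"rz": 0},
    {"jaw": 0.2,"tx": 0.1,"ty": 0,"tz": -1.5,"rx": 0.1,"ry": -2,"rz": 0},
    {"jaw": 0.2,"tx": 0.1,"ty": 0,"tz": -2.8,"rx": 0.2,"ry": -3.5,"rz": 0},
    {"jaw": 0.2,"tx": 0.2,"ty": 0,"tz": -4,"rx": 0.3,"ry": -5,"rz": 0},
    {"jaw": 0.2,"tx": 0.2,"ty": 0,"tz": -4.7,"rx": 0.4,"ry": -6,"rz": 0},
    {"jaw": 0.2,"tx": 0.2,"ty": 0,"tz": -4.9,"rx": 0.4,"ry": -6,"rz": 0},
    {"jaw": 0.2,"tx": 0.2,"ty": 0,"tz": -4.9,"rx": 0.4,"ry": -6,"rz": 0},
  ],
)

```text
time_s: 14.65
ee_pos: [0.6176, 0.1917, 0.0908]
ee_rot: [180.0, -6.0, 3.8]
ft_force: [-0.1, -0.1, -4.5]
width: 0.0077
```

Run:
```python
from h import *
s=ctrl.read_state();print(s["ee_pos"].round(4),s["ee_rot"].round(2),s["width"],s["ft_force"].round(1),s["ft_torque"].round(2),s["qpos"].round(1))
p,d=vision.read_camera("wrist"); cv2.imwrite("pics/w13.png",p)
p,d=vision.read_camera("scene"); cv2.imwrite("pics/s13.png",cv2.resize(p[150:320,380:550],None,fx=3.3,fy=3.3,interpolation=cv2.INTER_CUBIC))
```

```text
[0.6176 0.1917 0.0908] [180.    -6.03   3.79] 0.007678884924664864 [-0.1 -0.1 -4.5] [ 0.04  0.02 -0.  ] [ 5.8  6.2 -5.9 71.8 -0.2 92. ]
```

View pics/w13.png

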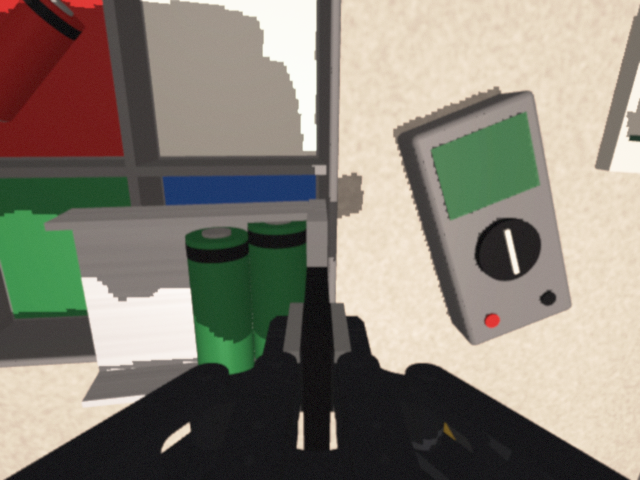

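View pics/s13.png

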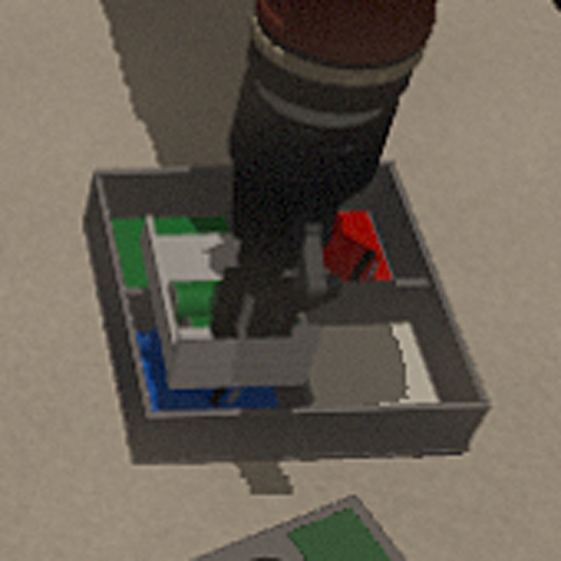

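>>> jog_arm(
  series=[
    {"jaw": 0.2,"tx": -0.2,"ty": 0,"tz": 0.7,"rx": 0.5,"ry": -8,"rz": 0},
    {"jaw": 0.2,"tx": -0.4,"ty": 0,"tz": 1.4,"rx": 0.9,"ry": -14,"rz": 0},
    {"jaw": 0.2,"tx": -0.5,"ty": 0,"tz": 1.6,"rx": 1.1,"ry": -16,"rz": 0},
    {"jaw": 0.2,"tx": -0.5,"ty": 0,"tz": 1.6,"rx": 1.1,"ry": -16,"rz": 0},
    {"jaw": 0.2,"tx": -0.5,"ty": 0,"tz": 1.6,"rx": 1.1,"ry": -16,"rz": 0},
    {"jaw": 0.2,"tx": -0.5,"ty": 0,"tz": 1.6,"rx": 1.1,"ry": -16,"rz": 0},
    {"jaw": 0.2,"tx": -0.5,"ty": 0,"tz": 1.6,"rx": 1.1,"ry": -16,"rz": 0},
    {"jaw": 0.2,"tx": -0.5,"ty": 0,"tz": 1.6,"rx": 1.1,"ry": -16,"rz": 0},
    {"jaw": 0.2,"tx": -1,"ty": 0,"tz": 2.2,"rx": 1.4,"ry": -22,"rz": 0},
    {"jaw": 0.2,"tx": -1.5,"ty": 0,"tz": 2.8,"rx": 1.9,"ry": -29,"rz": 0},
    {"jaw": 0.2,"tx": -1.5,"ty": 0,"tz": 2.8,"rx": 1.9,"ry": -29,"rz": 0},
  ],
)

```text
time_s: 16.12
ee_pos: [0.5987, 0.192, 0.1144]
ee_rot: [180.0, -34.8, 3.9]
ft_force: [0.1, 0.4, -1.8]
width: 0.007
```

Run:
```python
from h import *
s=ctrl.read_state();print(s["ee_pos"].round(4),s["ee_rot"].round(2),s["width"],s["ft_force"].round(1),s["ft_torque"].round(2),s["qpos"].round(1))
p,d=vision.read_camera("wrist"); cv2.imwrite("pics/w14.png",p)
p,d=vision.read_camera("scene"); cv2.imwrite("pics/s14.png",cv2.resize(p[150:320,380:550],None,fx=3.3,fy=3.3,interpolation=cv2.INTER_CUBIC))
```

```text
[0.5987 0.192  0.1144] [179.95 -34.84   3.88] 0.007039940619885322 [ 0.1  0.4 -1.8] [-0.01  0.9   0.01] [  6.8 -36.5 -48.   43.7  -1.7  92.4]
```

View pics/w14.png

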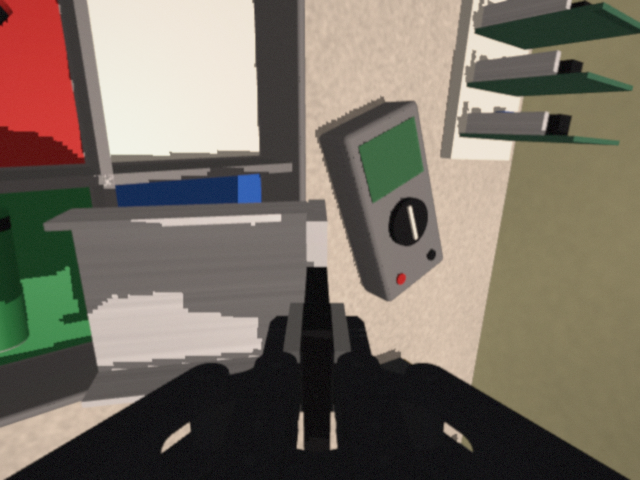

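View pics/s14.png

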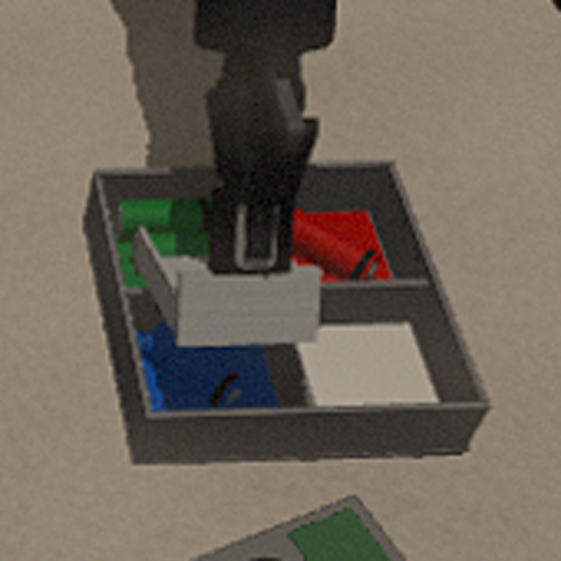

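>>> jog_arm(
  series=[
    {"jaw": 0.2,"tx": 0,"ty": 0,"tz": 2,"rx": 0,"ry": 0,"rz": 0},
    {"jaw": 0.2,"tx": 0,"ty": 0,"tz": 5,"rx": 0,"ry": 0,"rz": 0},
    {"jaw": 0.2,"tx": 0,"ty": 0,"tz": 5,"rx": -0.5,"ry": 8,"rz": 0},
    {"jaw": 0.2,"tx": 0,"ty": 0,"tz": 5,"rx": -1,"ry": 16,"rz": 0},
    {"jaw": 0.2,"tx": 0,"ty": 0,"tz": 5,"rx": -1.6,"ry": 24,"rz": 0},
    {"jaw": 0.2,"tx": 0,"ty": 0,"tz": 5,"rx": -2,"ry": 31,"rz": 0},
    {"jaw": 0.2,"tx": 0,"ty": 0,"tz": 5,"rx": -2.3,"ry": 35,"rz": 0},
    {"jaw": 0.2,"tx": 0,"ty": 0,"tz": 5,"rx": -2.3,"ry": 35,"rz": 0},
    {"jaw": 0.2,"tx": 0,"ty": 0,"tz": 5,"rx": -2.3,"ry": 35,"rz": 0},
    {"jaw": 0.2,"tx": 0,"ty": 0,"tz": 5,"rx": -2.3,"ry": 35,"rz": 0},
  ],
)

```text
time_s: 17.48
ee_pos: [0.6027, 0.1921, 0.1692]
ee_rot: [-180.0, -0.1, 3.8]
ft_force: [-0.1, -0.8, -2.1]
width: 0.0072
```

Run:
```python
from h import *
s=ctrl.read_state();print(s["ee_pos"].round(4),s["ee_rot"].round(2),s["width"],s["ft_force"].round(1),s["ft_torque"].round(2),s["qpos"].round(1))
p,d=vision.read_camera("wrist"); cv2.imwrite("pics/w15.png",p)
```

```text
[0.6027 0.1921 0.1692] [-1.80e+02 -1.20e-01  3.83e+00] 0.00718212685712245 [-0.1 -0.8 -2.1] [ 0.1  -0.07  0.  ] [ 5.9 11.3  8.  86.6  0.  92. ]
```

View pics/w15.png

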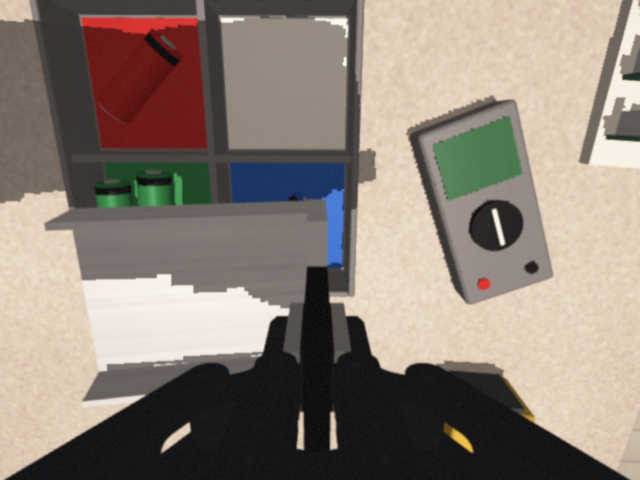

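>>> jog_arm(
  series=[
    {"jaw": 0.2,"tx": -0.4,"ty": -1.5,"tz": 0,"rx": 0,"ry": 0,"rz": -0.3},
    {"jaw": 0.2,"tx": -1.3,"ty": -5,"tz": 0,"rx": 0,"ry": 0,"rz": -1},
    {"jaw": 0.2,"tx": -2.5,"ty": -9.5,"tz": 0,"rx": 0,"ry": 0,"rz": -2},
    {"jaw": 0.2,"tx": -3.8,"ty": -14.5,"tz": 0,"rx": 0,"ry": 0,"rz": -3},
    {"jaw": 0.2,"tx": -5.2,"ty": -19.5,"tz": 0,"rx": 0,"ry": 0,"rz": -4},
    {"jaw": 0.2,"tx": -6.5,"ty": -24.5,"tz": 0,"rx": 0,"ry": 0,"rz": -5},
    {"jaw": 0.2,"tx": -7.8,"ty": -29.5,"tz": 0,"rx": 0,"ry": 0,"rz": -6},
    {"jaw": 0.2,"tx": -9,"ty": -34,"tz": -1,"rx": 0,"ry": 0,"rz": -7},
    {"jaw": 0.2,"tx": -9.8,"ty": -37,"tz": -3,"rx": 0,"ry": 0,"rz": -7.7},
    {"jaw": 0.2,"tx": -10.1,"ty": -38.1,"tz": -5.5,"rx": 0,"ry": 0,"rz": -7.9},
    {"jaw": 0.2,"tx": -10.1,"ty": -38.1,"tz": -8,"rx": 0,"ry": 0,"rz": -7.9},
    {"jaw": 0.2,"tx": -10.1,"ty": -38.1,"tz": -8,"rx": 0,"ry": 0,"rz": -7.9},
  ],
)

```text
time_s: 19.02
ee_pos: [0.4995, -0.1887, 0.0869]
ee_rot: [-179.9, 0.1, -4.1]
ft_force: [0.0, 0.0, -2.6]
width: 0.0074
```

>>> jog_arm(
  series=[
    {"jaw": 0.2,"tx": 0,"ty": 0,"tz": 0,"rx": 0,"ry": 0,"rz": 0},
    {"jaw": 0.2,"tx": 0,"ty": 0,"tz": 0,"rx": 0,"ry": 0,"rz": 0},
  ],
)

```text
time_s: 19.27
ee_pos: [0.5021, -0.1895, 0.09]
ee_rot: [179.9, -0.1, -4.1]
ft_force: [0.2, 0.1, -2.3]
width: 0.0074
```

Run:
```python
from h import *
s=ctrl.read_state();print(s["time_s"],s["ee_pos"].round(4),s["ee_rot"].round(2),s["width"],s["ft_force"].round(1),s["ft_torque"].round(2),s["qpos"].round(1))
p,d=vision.read_camera("wrist"); cv2.imwrite("pics/w16.png",p)
```

```text
19.275 [ 0.5021 -0.1895  0.09  ] [ 1.7993e+02 -1.2000e-01 -4.0800e+00] 0.007426763199165289 [ 0.2  0.1 -2.3] [-0.   -0.08 -0.  ] [-34.7  -4.8 -16.8  77.8   0.   59.4]
```

View pics/w16.png

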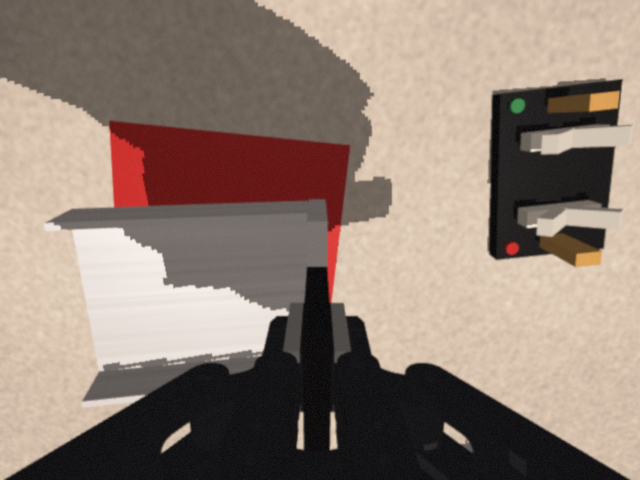

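>>> jog_arm(
  series=[
    {"jaw": 0.2,"tx": 0,"ty": 0.1,"tz": -1.5,"rx": 0,"ry": 0,"rz": 0},
    {"jaw": 0.2,"tx": 0,"ty": 0.1,"tz": -3.2,"rx": 0,"ry": 0,"rz": 0},
    {"jaw": 0.2,"tx": 0,"ty": 0.1,"tz": -4.8,"rx": 0,"ry": 0,"rz": 0},
    {"jaw": 0.2,"tx": 0,"ty": 0.1,"tz": -5.8,"rx": 0,"ry": 0,"rz": 0},
    {"jaw": 0.2,"tx": 0,"ty": 0.1,"tz": -6.3,"rx": 0,"ry": 0,"rz": 0},
    {"jaw": 0.2,"tx": 0,"ty": 0.1,"tz": -6.6,"rx": 0,"ry": 0,"rz": 0},
    {"jaw": 0.2,"tx": 0,"ty": 0.1,"tz": -6.6,"rx": 0,"ry": 0,"rz": 0},
    {"jaw": 0.2,"tx": 0,"ty": 0.1,"tz": -6.6,"rx": 0,"ry": 0,"rz": 0},
  ],
)

```text
time_s: 20.32
ee_pos: [0.5017, -0.1883, 0.0229]
ee_rot: [180.0, -0.0, -4.1]
ft_force: [-0.0, -0.0, -2.5]
width: 0.0073
```

>>> jog_arm(
  series=[
    {"jaw": 0.2,"tx": 0,"ty": 0,"tz": -0.05,"rx": 0,"ry": 0,"rz": 0},
    {"jaw": 0.2,"tx": 0,"ty": 0,"tz": -0.1,"rx": 0,"ry": 0,"rz": 0},
    {"jaw": 0.2,"tx": 0,"ty": 0,"tz": -0.1,"rx": 0,"ry": 0,"rz": 0},
  ],
)

```text
time_s: 20.7
ee_pos: [0.5018, -0.1882, 0.0223]
ee_rot: [180.0, -0.0, -4.1]
ft_force: [-1.9, 1.7, 5.8]
width: 0.0074
```

>>> jog_arm(
  series=[
    {"jaw": 1.2,"tx": 0,"ty": 0,"tz": 0,"rx": 0,"ry": 0,"rz": 0},
    {"jaw": 2.5,"tx": 0,"ty": 0,"tz": 0,"rx": 0,"ry": 0,"rz": 0},
    {"jaw": 4,"tx": 0,"ty": 0,"tz": 0,"rx": 0,"ry": 0,"rz": 0},
    {"jaw": 5,"tx": 0,"ty": 0,"tz": 0,"rx": 0,"ry": 0,"rz": 0},
    {"jaw": 5,"tx": 0,"ty": 0,"tz": 1,"rx": 0,"ry": 0,"rz": 0},
    {"jaw": 5,"tx": 0,"ty": 0,"tz": 3.5,"rx": 0,"ry": 0,"rz": 0},
    {"jaw": 5,"tx": 0,"ty": 0,"tz": 7,"rx": 0,"ry": 0,"rz": 0},
    {"jaw": 5,"tx": 0,"ty": 0,"tz": 11,"rx": 0,"ry": 0,"rz": 0},
    {"jaw": 5,"tx": 0,"ty": 0,"tz": 15,"rx": 0,"ry": 0,"rz": 0},
    {"jaw": 5,"tx": 0,"ty": -2,"tz": 18,"rx": 0,"ry": 0,"rz": 0},
    {"jaw": 5,"tx": 0,"ty": -2,"tz": 18,"rx": 0,"ry": 0,"rz": 0},
  ],
)

```text
time_s: 22.08
ee_pos: [0.5026, -0.2098, 0.2047]
ee_rot: [179.8, -0.2, -4.1]
ft_force: [0.6, 0.2, -1.0]
width: 0.0495
```

Run:
```python
from h import *
s=ctrl.read_state();print(s["time_s"],s["ee_pos"].round(4),s["ft_force"].round(1))
p,d=vision.read_camera("wrist"); cv2.imwrite("pics/w17.png",p)
m=np.zeros(d.shape,bool); m[80:320,150:480]=1
P=depthpts("wrist",d,m,s); H=P[(P[:,2]>.09)&(P[:,2]<.11)]; print(np.percentile(H,[2,50,98],axis=0).round(4), cv2.minAreaRect(H[:,:2].astype(np.float32)*1000))
p,d=vision.read_camera("scene"); cv2.imwrite("pics/s17.png",p)
p,d=vision.read_camera("top"); cv2.imwrite("pics/t17.png",p)
for b,c,mm in blobs(cmask(p,"green"),60): 
    Q=depthpts("top",d,mm); print(b,np.median(Q,0).round(3))
```

```text
22.075 [ 0.5026 -0.2098  0.2047] [ 0.6  0.2 -1. ]
[[ 0.4974 -0.2105  0.0968]
 [ 0.502  -0.1872  0.0991]
 [ 0.5067 -0.166   0.1005]] ((501.85418701171875, -188.72415161132812), (46.10242462158203, 7.908934593200684), 85.81757354736328)
[ 160  275   43   50 1859] [0.476 0.186 0.01 ]
```

View pics/w17.png

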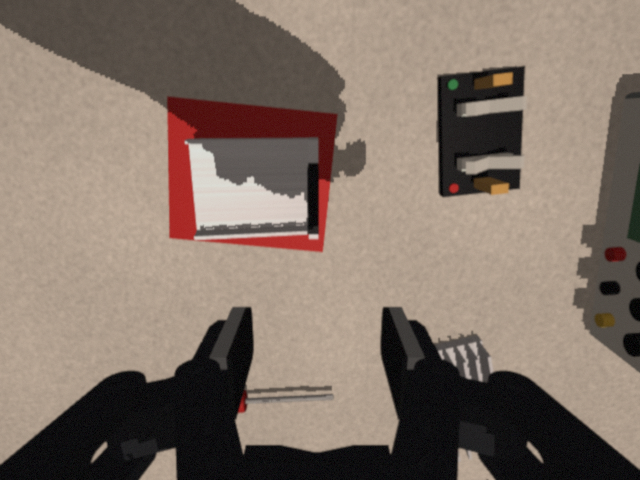

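View pics/s17.png

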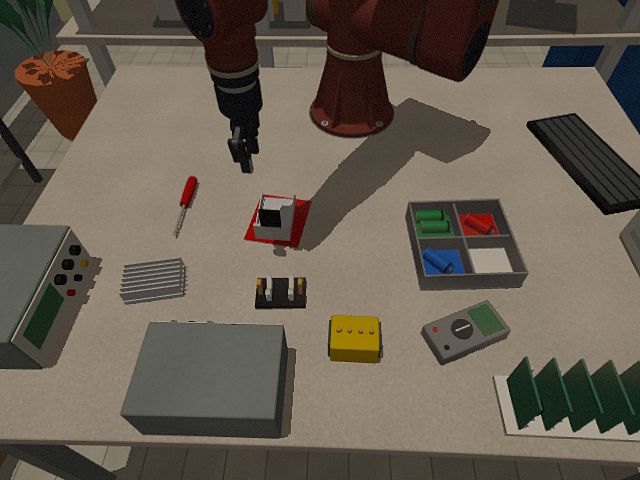

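View pics/t17.png

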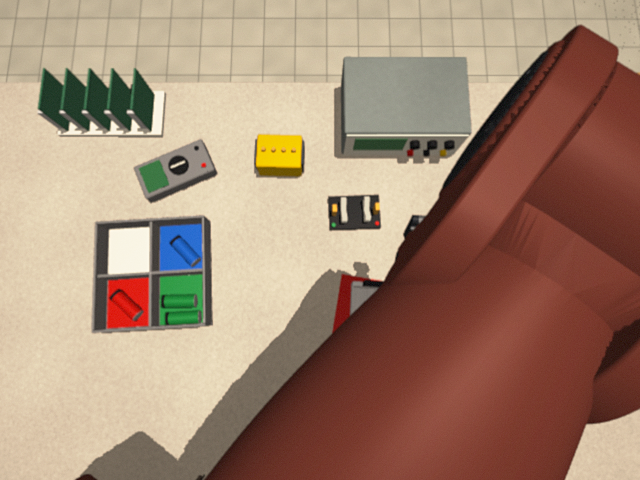

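Both green cells lie flat on the green floor in the top view, at about (180,300) and (183,317). The empty scoop is upright on the red mat (wrist view around (255,188)), back where it started. The gripper is clear of everything, so I'm handing the job in.

```bash
python3 -c "
from bench import ctrl
print(ctrl.finish_job())"
```

```text
the job is handed in; nothing more can be done
None
```

I laid the green cell from the cradle across the scoop next to the first one. Then I took the scoop by its handle, tipped both cells together into the green-floored compartment, and set the empty scoop back on its mat. The job was handed in at about 22 s of the 64 s allowed, with no verdict reported.

**Last checks**
- **Cells:** the top and scene pictures show both green cells lying side by side on the green floor. I put the drop from the scoop's lip at about 65 mm.
- **Scoop:** it is empty and upright on the red mat. Its handle is at (0.502, -0.189) and its yaw about -4°, both within 1 mm and 0.5° of the start.
- **Other things:** the red and blue cells, meter, inductor, heat sink and screwdriver look unmoved. The gripper is open and well clear, with only about 1 N of residual force.

**What disagreed**
- **Finger tips:** in the wrist depth image the tips sit about 35 mm behind the stated tool point. My first attempt on the cradle cell therefore closed in the air above it without touching it. I corrected for the offset and the second grip held.
- **Grip widths:** the readings were about 1 to 2 mm too small, for example 24.3 mm on the 26 mm cell.
- **Tipping:** the arm hung about 4 mm low at the end of the tip. By my calculation the scoop's foot cleared the tray rim by only about 2 mm, and the force readings showed no contact.

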